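Load the vial rack and close its retaining bar

TASK

The vial rack is pinned shut: draw the lock pin straight up out of the catch, hang it by its collar at the back of the rack's side notch, and then swing the retaining bar fully open. Stand every vial of the rack's own size (34 mm wide, 48 mm tall; three or four of them are on the bench) fully down in a well of its own, leaving the slimmer and taller look-alikes standing on the bench, and then swing the bar shut over the vials until it is home in its catch; the pin stays in the notch. Do not disturb the other things on the bench.

Things in the scene. Friction and masses are not known exactly. Their poses are not given: they have to be found in the camera images.
- rack: Fixed vial rack; origin: centre of its underside, z up. Its x runs along the row of wells, from hinge post (x -125 mm) to catch post (x 125 mm; 30 x 36 mm, top 60 mm up; stop cheek on its -y side to 73 mm). In the catch post's top is a vertical bore, 13 mm wide, 30 deep, holding the pin through the closed bar's eye. Grey well block 200 x 64 mm, top 24 mm up; base plate 290 x 78 x 6.
- well0 (a point): Centre of the floor of well 0 (rack x -75 mm, y 0), 8 mm above the bench. Round well, 38 mm wide with chamfered mouth, 16 mm deep (mouth at 24 mm); wells are 50 mm apart.
- well1 (a point): Centre of the floor of well 1 (rack x -25 mm, y 0), 8 mm above the bench. Round well, 38 mm wide with chamfered mouth, 16 mm deep (mouth at 24 mm); wells are 50 mm apart.
- well2 (a point): Centre of the floor of well 2 (rack x 25 mm, y 0), 8 mm above the bench. Round well, 38 mm wide with chamfered mouth, 16 mm deep (mouth at 24 mm); wells are 50 mm apart.
- well3 (a point): Centre of the floor of well 3 (rack x 75 mm, y 0), 8 mm above the bench. Round well, 38 mm wide with chamfered mouth, 16 mm deep (mouth at 24 mm); wells are 50 mm apart.
- notch (a point): Seat of the notch: level 8 mm plate on the catch post's -y side (rack axes), top (this point) 50 mm up, slot 14 mm wide along rack y, its back end 10 mm to +y of this point, open end 24 mm to -y, free below. Parked: shaft in slot, collar on the plate, its centre within 12 mm of here; may be lowered in from above. Fingers should close along rack x: the catch post is close on the +y side.
- pin: Lock pin, 50 g, origin at its lower tip, z up along it. Steel shaft 10 mm wide, 34 long, tapered tip; collar 24 mm wide, 4 thick (34 to 38 mm up); round black grip 14 mm wide, 34 long (38 to 72 mm up). Starts upright in the bore, collar on the bar, tip 37 mm above the bench; lifts out freely, clear after 40 mm.
- pin_collar (a point): Centre of the underside of the pin's collar, 34 mm above its tip.
- bar (a joint): Angle (rad) of the steel bar on its upright hinge: 0 closed (over the wells along rack +x; starts so, locked by the pin), grows swinging level to rack +y, stop at 1.75. Fully open: 1.2 or more; 1.55 leaves all wells free. Shut: under 0.05. Stays where left; 0.6 N at the knob. 16 mm wide, 61 to 71 mm up, eye 250 mm from hinge. Seated vials clear it by 5 mm; taller or unseated ones block it.
- bar_hinge (a point): Hinge axis of the bar, at the bar's underside (61 mm above the bench).
- bar_knob (a point): Middle of the bar's black upright knob: round, 14 mm wide, 34 mm tall (71 to 105 mm above the bench), 160 mm from the hinge axis on the bar's centre line; this point is 88 mm above the bench. Moves with the bar.
- vial1: Glass vial of the rack's size, with white screw cap of the same width: 34 mm wide, 48 mm tall, about 90 g, thick heavy base, standing upright on the bench. Origin: centre of its underside. May be absent.
- vial2: Glass vial of the rack's size, with white screw cap of the same width: 34 mm wide, 48 mm tall, about 90 g, thick heavy base, standing upright on the bench. Origin: centre of its underside. May be absent.
- vial3: Glass vial of the rack's size, with white screw cap of the same width: 34 mm wide, 48 mm tall, about 90 g, thick heavy base, standing upright on the bench. Origin: centre of its underside. May be absent.
- vial4: Glass vial of the rack's size, with white screw cap of the same width: 34 mm wide, 48 mm tall, about 90 g, thick heavy base, standing upright on the bench. Origin: centre of its underside. May be absent.
- slim1: Look-alike, too slim: 24 mm wide, 48 mm tall, same glass and white cap, standing on the bench; leave it there. Origin: centre of its underside.
- slim2: Look-alike, too slim: 24 mm wide, 48 mm tall, same glass and white cap, standing on the bench; leave it there. Origin: centre of its underside.
- tall1: Look-alike, too tall: 34 mm wide, 66 mm tall, same glass and white cap, standing on the bench; leave it there. Origin: centre of its underside.
- tape: Bystander: clear tape roll lying flat, 54 mm wide, 20 mm high, among the vials. Origin: centre of its underside.
- jar: Bystander: small glass jar with white cap, 48 mm wide, 55 mm tall, among the vials. Origin: centre of its underside.
- tipbox: Bystander: orange pipette-tip box, 85 x 120 x 65 mm, beyond the rack.
- pipette: Bystander: hand pipette lying on a flat rest, 240 mm long, far side of the bench.
- notes: Bystander: yellow pad of notes, 76 x 76 x 12 mm, near right.
Things that resemble listed ones, but are neither listed nor needed, are in the scene too. What is shaped like the slim1 but purple is not meant.

How it is judged (in metres and radians):
On the way, in this order (a step that is already met when the one before it is completed fails the run):
1. the pin is out of the bore and hangs in the side notch, bar still closed (distance between pin_collar and notch below 0.012 m and angle between pin's own z axis and vertical below 0.2 rad and value of joint bar below 0.6 rad), for 0.2 s.
2. the bar is swung open (value of joint bar above 1.2 rad), for 0.2 s.
3. every vial of the rack's size stands down in a well, bar still open ((distance between vial1 and well0 below 0.007 m or distance between vial1 and well1 below 0.007 m or distance between vial1 and well2 below 0.007 m or distance between vial1 and well3 below 0.007 m) and (distance between vial2 and well0 below 0.007 m or distance between vial2 and well1 below 0.007 m or distance between vial2 and well2 below 0.007 m or distance between vial2 and well3 below 0.007 m) and (distance between vial3 and well0 below 0.007 m or distance between vial3 and well1 below 0.007 m or distance between vial3 and well2 below 0.007 m or distance between vial3 and well3 below 0.007 m) and (distance between vial4 and well0 below 0.007 m or distance between vial4 and well1 below 0.007 m or distance between vial4 and well2 below 0.007 m or distance between vial4 and well3 below 0.007 m) and value of joint bar above 0.3 rad), for 0.2 s.
4. the bar is swung shut into its catch over the vials (value of joint bar below 0.05 rad and (distance between vial1 and well0 below 0.007 m or distance between vial1 and well1 below 0.007 m or distance between vial1 and well2 below 0.007 m or distance between vial1 and well3 below 0.007 m) and (distance between vial2 and well0 below 0.007 m or distance between vial2 and well1 below 0.007 m or distance between vial2 and well2 below 0.007 m or distance between vial2 and well3 below 0.007 m) and (distance between vial3 and well0 below 0.007 m or distance between vial3 and well1 below 0.007 m or distance between vial3 and well2 below 0.007 m or distance between vial3 and well3 below 0.007 m) and (distance between vial4 and well0 below 0.007 m or distance between vial4 and well1 below 0.007 m or distance between vial4 and well2 below 0.007 m or distance between vial4 and well3 below 0.007 m)), for 0.2 s.
At the end, for the whole second after the job is handed in: The bar is closed (under 0.05 rad), the pin hangs upright in the notch (collar centre within 12 mm of its seat), every 34 x 48 mm vial stands in a well (underside centre within 7 mm of the well's floor centre), the look-alikes stand on the bench, and all is at rest (all of step 4 and distance between pin_collar and notch below 0.012 m and angle between each of pin, slim1, slim2, tall1's own z axis and vertical below 0.2 rad and height (world z) of each of slim1, slim2, tall1 below 0.006 m and linear speed of each of vial1, vial2, vial3, vial4, pin below 0.02 m/s and velocity of joint bar between -0.05 and 0.05 rad/s); the robot touches nothing.
It fails at once if a bystander is pushed away (tape or jar more than 80 mm, the others more than 40 mm) or knocked over (distance of any of tape, jar from where it was at the start of the episode above 0.08 m or distance of any of tipbox, pipette, notes from where it was at the start of the episode above 0.04 m or angle between any of tape, jar's own z axis and vertical above 0.5 rad).
It fails at once if a look-alike is put into a well (distance between any of slim1, slim2, tall1 and well0 below 0.012 m or distance between any of slim1, slim2, tall1 and well1 below 0.012 m or distance between any of slim1, slim2, tall1 and well2 below 0.012 m or distance between any of slim1, slim2, tall1 and well3 below 0.012 m).
Of vial1, vial2, vial3, vial4 only 3 to 4 are there at a start; the rules pass over those that are not, and their reading is None.
At some moment in a run one of vial1, vial2, vial3, vial4 may be knocked a few centimetres aside while the robot is not near it.
It also fails if it takes over 200 s, if anything falls off the work surface, if the arm or the gripper's body presses on something with over 40 N, if the wrist force passes 120 N, or if a joint passes its speed limit or range.

ROBOT

A 6-joint arm with a two-finger parallel gripper is mounted at the origin on the work surface. World frame = base frame: x ahead of the robot, y to its left, z up, the work surface at z = 0. Lengths are in m, angles in degrees, forces in N, time in s.
With the tool pointing down it reaches from about 0.3 to 0.75 m from the base axis. Payload 8.5 kg.
Tool frame: the origin (TCP) lies on the centre line of the jaws, within the pads' length; the fingertips stand 17 mm ahead of it and the grasp point (between the pads) lies 2 mm behind it; z points along the fingers, y is the direction in which the jaws open and shut (so a half turn about z gives the same grasp; the last joint's range is limited). The gripper opens to 85 mm and grips with 20 to 120 N. Pads are 22 mm wide; open, the fingers measure 114 mm over their backs; the gripper's body (76 mm by 85 mm) begins 54 mm behind the grasp point. The pads swing forward as they close: fully open they stand 13 mm farther back than shut.
Start: joints at [-78.455, 21.807, 74.336, -0, 83.858, -12.336], TCP at [0.223, -0.503, 0.213] pointing down, gripper open.
Joint ranges: [-178.18, 178.18], [-50.72, 133.34], [12.68, 142.11], [-81.47, 261.47], [9.98, 163.14], [-165.26, 165.26]. Speed limits (degrees/s): [136.94, 136.94, 180, 180, 180, 180].

INTERFACE

Orientations are given as a 3x3 rotation matrix whose columns are the frame's x, y, z axes.
In Python, from rig import env, imaging, close_job gives the robot as it stands.
- The arm moves only by the tool step_arm, never from a script. Its argument "steps" is one flat list of numbers, 7 for each row, row after row: the opening, from 0 (shut) to 1 (fully open), then the shift along the tool's x, y, z as a fraction of full scale, then the turn, a rotation vector about the tool's x, y, z as a fraction of full scale. A call has 1 to 10 rows; each row is the pose to reach, as a shift and turn from the pose commanded when the call began, along the tool's axes at that moment; what a row does not reach only later rows make up. Full scale, the value 1, is 0.3 m for a shift and 45 degrees for a turn. A row lasts 1/10 s, in which the tool goes at most 50 mm and 8.59 degrees, less where a joint would pass 70% of its speed; a pose out of reach is approached as far as the arm can. A call with a number of a shift or a turn outside -1 to 1 is refused whole. A call with a gripper value outside its range is refused whole. The fingers move at their own pace and stop on an object; "grip_force" is the grip in N (left out, the last holds). Time passes only in rows, so rows that repeat a pose let the fingers close. It gives the time, the measured TCP pose, the force and the opening at its end, in the units of the state.
- env.observe(): the state, without advancing time (a new reading comes with each control period).
- imaging.get_image(name): name is "scene" or "side" or "wrist"; returns (picture, depth): 400x640x3 uint8, blue, green, red; 400x640 float32, m along the optical axis (not along the pixel's ray), 0 where there is no reading.
- imaging.get_calibration(name): a dict with "camera_matrix" (3x3 intrinsics, pixels), "world_from_camera" (4x4, takes a point from camera to world coordinates). Camera axes: x right, y down, z forward; pixel columns grow to the right and rows downward; lengths in m; the calibration is good to about 2 mm. A picture is of the moment at which its call begins: read the wrist's pose just before it. get_calibration takes no time and is no camera call; for the wrist camera it gives the pose at the moment of the call.
- close_job(): hands the job in, once; it reports no verdict.
Trained networks look in the newest picture that a camera, given by its name, has taken for a name from the list of things; names that differ only in an ending like _2 or _b are one class to them, and where a whole thing is asked for, a point or a joint stands for the part that bears it (a point fixed in the world has none). Each returns a list of dicts, best first, with "score" (0 to 1); they miss things now and then, are a little off and sometimes report something else, mostly with a low value. They report only what shows in the picture. A call takes as long as a camera call. They do not tell look-alikes from the thing itself.
- imaging.spot_in(camera, target): "pixel" ([column, row] in pixels, amid what is visible of it).
- imaging.regions_of(camera, target): "mask" (400x640 bool, what is visible of it) and "pixel" ([column, row] in pixels, amid what is visible of it).
- imaging.pinpoint(camera, target): "pixel" ([column, row] in pixels: a listed point, or the origin of a listed thing).
The state is a dict: "time_s": time; "q": joint angles; "qvel": joint speeds; "joint_efforts": joint torques, N m; "position": TCP position; "tool_rot": TCP orientation; "ft_force": force on the tool from outside, world axes, zero at the start; "wrist_torque": the same for the moment, N m; "grip_width": finger opening in m.
Only numpy, scipy, OpenCV 4.12 (cv2) and the standard library are available. Lean on these libraries where they do the work, as an engineer would, in place of code of your own. Each camera call takes 0.05 s, during which the arm holds its last target.

## Working session

There is one attempt and no reset: what is moved stays moved. The work goes in short steps, Python scripts to look and compute and a tool call to move; the robot and the scene stay as the last step left them, time stands still between calls to the robot, and variables do not carry over. Pictures are saved under pics/ and viewed, and the job is handed in when it is done.

Besides the shell and the picture viewer there is one more tool, called after ">>>" by a JSON object that holds its "api" and its "payload". step_arm: Moves the arm, as the interface text tells. Shift numbers are shares of 0.3 m and turn numbers shares of 45 degrees, none past 1 either way. Its arguments: {"type":"object","properties":{"steps":{"type":"array","items":{"type":"number"}},"grip_force":{"type":"number"}},"required":["steps"]}

```bash
ls; mkdir -p pics; python3 - <<'E'
from rig import env, imaging
import cv2
s=env.observe(); print(s)
for n in ["scene","side","wrist"]:
    im,d=imaging.get_image(n); cv2.imwrite(f"pics/{n}0.png",im)
    c=imaging.get_calibration(n); print(n,c)
E
```

```text
pics
{'time_s': 0.0, 'q': array([-7.84556406e+01,  2.18410483e+01,  7.43858267e+01,  4.02286212e-04,
        8.38588201e+01, -1.23353486e+01]), 'qvel': array([-0.07216327, -0.02694454,  0.005151  , -0.01023612,  0.03829899,
        0.044779  ]), 'joint_efforts': array([ 2.59318818e-03, -4.48451293e+01, -2.31277585e+01, -5.16437709e-06,
        4.79926777e-03, -9.24139187e-06]), 'position': array([ 0.22258572, -0.50258646,  0.21220495]), 'tool_rot': array([[ 9.14397737e-01,  4.04816863e-01, -2.92481744e-04],
       [ 4.04816837e-01, -9.14396619e-01,  1.46680079e-03],
       [ 3.26341376e-04, -1.45964086e-03, -9.99998881e-01]]), 'ft_force': array([ 0.49287411, -0.24935977, -0.33677007]), 'wrist_torque': array([ 0.03055819,  0.03372794, -0.01798949]), 'grip_width': 0.08550483864988205}
scene {'camera_matrix': array([[492.19671306,   0.        , 319.9527821 ],
       [  0.        , 492.19671306, 201.75903112],
       [  0.        ,   0.        ,   1.        ]]), 'world_from_camera': array([[-0.62397526,  0.66615947, -0.40851735,  1.12295227],
       [ 0.78140424,  0.52661497, -0.33478962
[... 330 characters left out ...]
camera': array([[-0.99519995, -0.06008591,  0.07724475,  0.48530034],
       [-0.09766437,  0.55959792, -0.82298957,  0.60365728],
       [ 0.00622407, -0.82658324, -0.56278007,  0.60999254],
       [ 0.        ,  0.        ,  0.        ,  1.        ]])}
wrist {'camera_matrix': array([[289.32777159,   0.        , 319.18678792],
       [  0.        , 289.32777159, 197.9150534 ],
       [  0.        ,   0.        ,   1.        ]]), 'world_from_camera': array([[ 0.40525271, -0.88090119, -0.24450632,  0.2849817 ],
       [-0.91420395, -0.39083325, -0.10714715, -0.47603649],
       [-0.00117514,  0.26695031, -0.96370958,  0.37482421],
       [ 0.        ,  0.        ,  0.        ,  1.        ]])}
```

View pics/scene0.png

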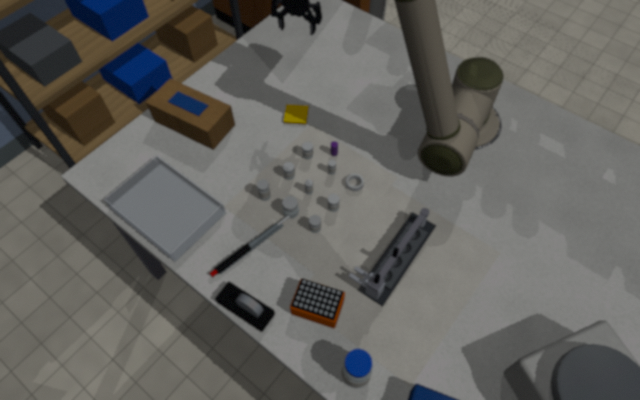

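View pics/side0.png

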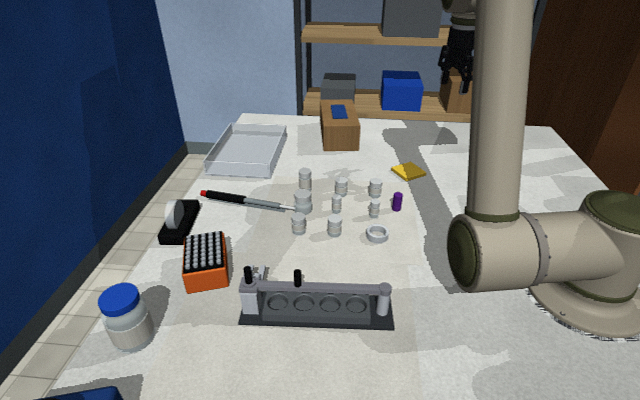

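View pics/wrist0.png

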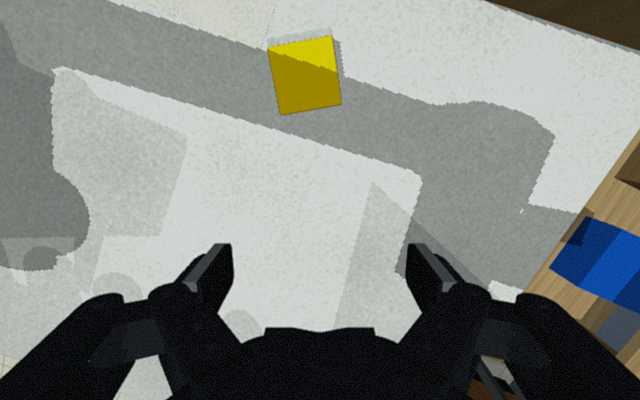

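```bash
cat > h.py <<'E'
from rig import env, imaging
import numpy as np, cv2
def cal(n):
    c=imaging.get_calibration(n); return c["camera_matrix"],c["world_from_camera"]
def ray(n,px,c=None):
    K,T=c or cal(n); v=np.linalg.inv(K)@np.array([px[0],px[1],1.]); return T[:3,3],T[:3,:3]@v
def atz(n,px,z,c=None):
    o,v=ray(n,px,c); return o+v*(z-o[2])/v[2]
def cloud(n,d,c=None):
    K,T=c or cal(n); r,cc=np.mgrid[:400,:640]
    P=np.stack([(cc-K[0,2])/K[0,0]*d,(r-K[1,2])/K[1,1]*d,d],-1)
    W=P@T[:3,:3].T+T[:3,3]; W[d<=0]=np.nan; return W
def proj(n,p,c=None):
    K,T=c or cal(n); q=T[:3,:3].T@(np.array(p)-T[:3,3]); q=K@q; return q[:2]/q[2]
def move(dp,R=None,dR=None):
    "tool-frame shares for world shift dp"
    s=env.observe(); return np.round(s["tool_rot"].T@np.array(dp)/0.3,4)
E
python3 - <<'E'
from h import *
zs={"well0":.008,"well1":.008,"well2":.008,"well3":.008,"notch":.05,"pin":.037,"pin_collar":.071,"bar_hinge":.061,"bar_knob":.088,"rack":0}
for n in ["side","scene"]:
    im,d=imaging.get_image(n)
    for t,z in zs.items():
        r=imaging.pinpoint(n,t)[:2]
        for a in r: print(n,t,round(a["score"],2),np.round(a["pixel"],1),np.round(atz(n,a["pixel"],z)*1000,1))
    for t,z in {"vial1":0,"slim1":0,"tall1":0,"jar":0,"tape":0}.items():
        for a in imaging.pinpoint(n,t): print(n,t,round(a["score"],2),np.round(a["pixel"],1),np.round(atz(n,a["pixel"],z)*1000,1))
im,d=imaging.get_image("side")
cv2.imwrite("pics/s1.png",cv2.resize(im[160:260,270:420],None,fx=5,fy=5,interpolation=cv2.INTER_CUBIC))
cv2.imwrite("pics/s2.png",cv2.resize(im[250:340,220:410],None,fx=4,fy=4,interpolation=cv2.INTER_CUBIC))
E
```

```text
side well0 0.7 [277.6 306.9] [616.1 112.5   8. ]
side well0 0.68 [324.9 310.5] [524.4 111.7   8. ]
side well1 0.7 [277.6 306.9] [616.1 112.5   8. ]
side well1 0.68 [324.9 310.5] [524.4 111.7   8. ]
side well2 0.7 [277.6 306.9] [616.1 112.5   8. ]
side well2 0.68 [324.9 310.5] [524.4 111.7   8. ]
side well3 0.7 [277.6 306.9] [616.1 112.5   8. ]
side well3 0.68 [324.9 310.5] [524.4 111.7   8. ]
side notch 0.71 [253.6 275.9] [668.2  76.7  50. ]
side pin 0.7 [302.4 207.9] [ 607.5 -175.    37. ]
side pin 0.53 [251.7 298.6] [661.9 121.9  37. ]
side pin_collar 0.46 [248.4 283.1] [666.5 115.2  71. ]
side bar_hinge 0.97 [383.4 288.5] [417.6  93.4  61. ]
side bar_hinge 0.63 [296.  233.3] [603.2 -47.3  61. ]
side bar_knob 0.66 [356.5 309.9] [467.  170.4  88. ]
side bar_knob 0.63 [297.4 277.2] [575.9 107.4  88. ]
side rack 0.58 [317.4 311.8] [539.1 109.7   0. ]
side vial1 0.86 [334.7 234.3] [ 522.3 -125.7    0. ]
side vial1 0.56 [341.2 193.3] [ 516.9 -305.7    0. ]
side vial1 0.51 [298.3 232.7] [ 611.  -122.4    0. ]
side vial1 0.49 [372.4 191.7] [ 429.6 -323.2    0. ]
side slim1 0.7 [370.8 214.
[... 1256 characters left out ...]
  99.5   0. ]
scene vial1 0.68 [289.8 172.9] [ 510.4 -307.6    0. ]
scene vial1 0.67 [304.6 153.8] [ 426.4 -318.6    0. ]
scene vial1 0.66 [332.5 207.2] [ 526.2 -131.     0. ]
scene vial1 0.48 [318.3 227.2] [ 603.6 -121.9    0. ]
scene vial1 0.23 [423.1 211.8] [376.4  83.5   0. ]
scene slim1 0.62 [313.  188.9] [ 511.9 -215.6    0. ]
scene slim1 0.59 [330.2 171. ] [ 428.8 -215.6    0. ]
scene slim1 0.36 [317.6 306. ] [786.2  22.2   0. ]
scene tall1 0.74 [266.5 194.7] [ 613.1 -310.6    0. ]
scene jar 0.86 [290.6 209.3] [ 607.3 -222.     0. ]
scene jar 0.23 [423.9 212.4] [376.7  86.4   0. ]
scene tape 0.58 [354.1 184.8] [ 424.3 -128.4    0. ]
scene tape 0.35 [331.4 169. ] [ 420.6 -217.3    0. ]
```

View pics/s1.png

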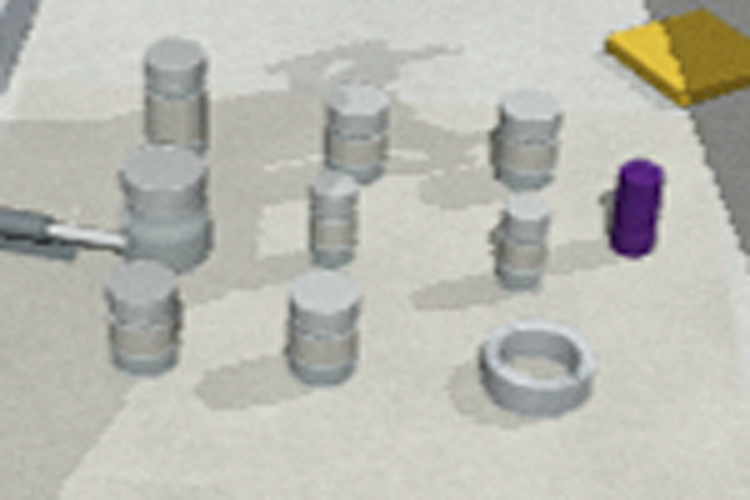

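View pics/s2.png

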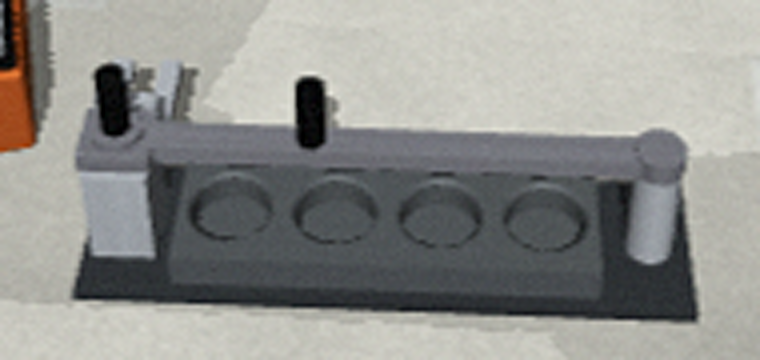

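>>> {"api": "step_arm", "payload": {"steps": [1, 0.825, -0.513, -0.133, 0, 0, -0.787, 1, 0.825, -0.513, -0.133, 0, 0, -0.787, 1, 0.825, -0.513, -0.133, 0, 0, -0.787, 1, 0.825, -0.513, -0.133, 0, 0, -0.787, 1, 0.825, -0.513, -0.133, 0, 0, -0.787, 1, 0.825, -0.513, -0.133, 0, 0, -0.787, 1, 0.825, -0.513, -0.133, 0, 0, -0.787]}}

```text
time_s: 2.5
position: [0.3888, -0.2583, 0.2539]
tool_rot: [[0.506, 0.863, 0.002], [0.863, -0.506, -0.001], [0.0, 0.002, -1.0]]
ft_force: [-0.6, -0.8, 0.3]
grip_width: 0.0854
```

```bash
cat >> h.py <<'E'
from scipy.spatial.transform import Rotation as Ro
def plan(p,yaw):
    "shares to go to tcp p with tool down, tool x at yaw deg (world)"
    s=env.observe(); R=s["tool_rot"]; y=np.radians(yaw)
    Rt=np.array([[np.cos(y),np.sin(y),0],[np.sin(y),-np.cos(y),0],[0,0,-1]])
    print("now",np.round(s["position"],4),"yaw",round(np.degrees(np.arctan2(R[1,0],R[0,0])),2),"t",round(s["time_s"],2))
    print("shares",np.round(R.T@(np.array(p)-s["position"])/.3,4),np.round(Ro.from_matrix(R.T@Rt).as_rotvec(degrees=True)/45,4))
E
python3 -c "
from h import *
plan([.55,-.02,.25],94.8)"
```

```text
now [ 0.3888 -0.2583  0.2539] yaw 59.63 t 2.5
shares [0.9571 0.0619 0.0134] [ 2.700e-03  4.000e-04 -7.817e-01]
```

>>> {"api": "step_arm", "payload": {"steps": [1, 0.957, 0.062, 0.013, 0, 0, -0.782, 1, 0.957, 0.062, 0.013, 0, 0, -0.782, 1, 0.957, 0.062, 0.013, 0, 0, -0.782, 1, 0.957, 0.062, 0.013, 0, 0, -0.782, 1, 0.957, 0.062, 0.013, 0, 0, -0.782, 1, 0.957, 0.062, 0.013, 0, 0, -0.782, 1, 0.957, 0.062, 0.013, 0, 0, -0.782, 1, 0.957, 0.062, 0.013, 0, 0, -0.782]}}

```text
time_s: 3.3
position: [0.5493, -0.0247, 0.2484]
tool_rot: [[-0.079, 0.997, -0.001], [0.997, 0.079, -0.0], [-0.0, -0.001, -1.0]]
ft_force: [-0.1, -0.0, -0.9]
grip_width: 0.0857
```

```bash
cat > a.py <<'E'
from h import *
im,d=imaging.get_image("wrist"); c=cal("wrist"); cv2.imwrite("pics/w1.png",im)
zs={"well0":.008,"notch":.05,"pin":.037,"pin_collar":.071,"bar_hinge":.061,"bar_knob":.088,"rack":0}
for t,z in zs.items():
    for a in imaging.pinpoint("wrist",t)[:4]: print(t,round(a["score"],2),np.round(a["pixel"],1),np.round(atz("wrist",a["pixel"],z,c)*1000,1))
W=cloud("wrist",d,c); np.save("W1.npy",W)
E
python3 a.py
```

```text
well0 0.9 [340.   66.2] [565.8 107.    8. ]
well0 0.85 [298.   65.7] [512.  103.4   8. ]
well0 0.64 [377.4  65.4] [613.5 111.7   8. ]
well0 0.58 [263.1  61.9] [467.2 104.4   8. ]
notch 0.57 [355.4 235.5] [ 604.6 -106.8   50. ]
notch 0.47 [293.9 284.8] [ 526.3 -188.1   50. ]
pin 0.86 [422.3  65.9] [661.9 110.3  37. ]
pin_collar 0.57 [436.3  54. ] [664.1 116.9  71. ]
bar_hinge 0.86 [208.9  51.6] [417.6 101.9  61. ]
bar_knob 0.63 [357.8  47.8] [577.8 112.5  88. ]
rack 0.68 [321.   64.3] [541.2 108.7   0. ]
```

View pics/w1.png

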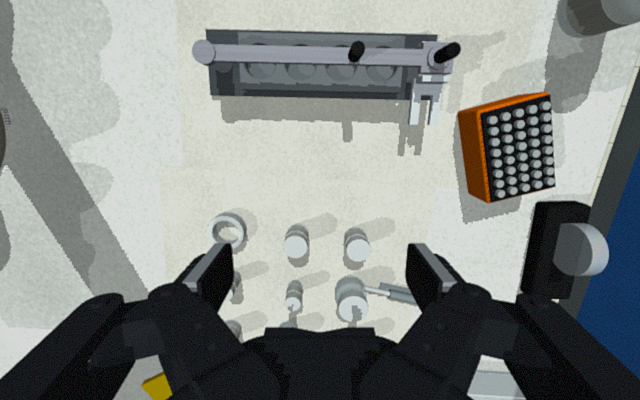

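```bash
python3 -c "
from h import *
plan([.61,.04,.21],94)"
```

```text
now [ 0.5491 -0.0252  0.249 ] yaw 94.43 t 3.7
shares [0.2011 0.2193 0.13  ] [0.0003 0.0001 0.0095]
```

>>> {"api": "step_arm", "payload": {"steps": [1, 0.201, 0.219, 0.13, 0, 0, 0.01, 1, 0.201, 0.219, 0.13, 0, 0, 0.01, 1, 0.201, 0.219, 0.13, 0, 0, 0.01, 1, 0.201, 0.219, 0.13, 0, 0, 0.01]}}

```text
time_s: 4.1
position: [0.61, 0.0409, 0.2091]
tool_rot: [[-0.071, 0.997, -0.001], [0.997, 0.071, -0.0], [0.0, -0.001, -1.0]]
ft_force: [-0.4, -0.5, -0.1]
grip_width: 0.0854
```

```bash
sed -i 's/w1.png/w2.png/;s/W1/W2/' a.py; python3 a.py; cat > fit.py <<'E'
from h import *
W=np.load("W2.npy").reshape(-1,3); W=W[~np.isnan(W[:,0])]
roi=(abs(W[:,0]-.54)<.2)&(W[:,1]>.0)&(W[:,1]<.22)
W=W[roi]
h,e=np.histogram(W[:,2],bins=np.arange(-.005,.12,.002))
print([(round(a*1000),int(b)) for a,b in zip(e,h) if b>15])
E
python3 fit.py
```

```text
well0 0.94 [284.2 117. ] [563.3 104.9   8. ]
well0 0.8 [245.8 111.7] [516.8 107.8   8. ]
well0 0.64 [198.8 113.4] [460.1 101.8   8. ]
well0 0.61 [327.1 116.3] [615.1 109.4   8. ]
notch 0.93 [375.5 156.4] [671.1  70.2  50. ]
pin 0.71 [372.4 118.7] [665.1 110.3  37. ]
pin_collar 0.55 [377.4 115.5] [663.7 113.4  71. ]
bar_hinge 0.75 [135.4 111.7] [416.1  99.7  61. ]
bar_knob 0.96 [286.7 112.1] [574.7 110.   88. ]
bar_knob 0.72 [449.6 194.3] [743.3  41.7  88. ]
rack 0.84 [266.1 113.1] [539.9 107.9   0. ]
rack 0.47 [251.7 334.8] [ 524.9 -221.2    0. ]
rack 0.2 [254.6 280.3] [ 528.3 -126.2    0. ]
[(-1, 1462), (1, 29231), (3, 12832), (5, 485), (7, 3237), (9, 1335), (11, 167), (13, 57), (15, 65), (17, 53), (19, 65), (21, 83), (23, 814), (25, 4476), (27, 525), (29, 30), (31, 24), (33, 23), (35, 31), (37, 32), (39, 27), (41, 22), (43, 38), (45, 57), (47, 53), (49, 89), (51, 763), (53, 163), (55, 96), (57, 50), (59, 46), (61, 193), (63, 47), (65, 20), (67, 16), (69, 24), (71, 1972), (73, 2423), (75, 430), (77, 140), (105, 93), (107, 114), (109, 86), (111, 119)]
```

View pics/w2.png

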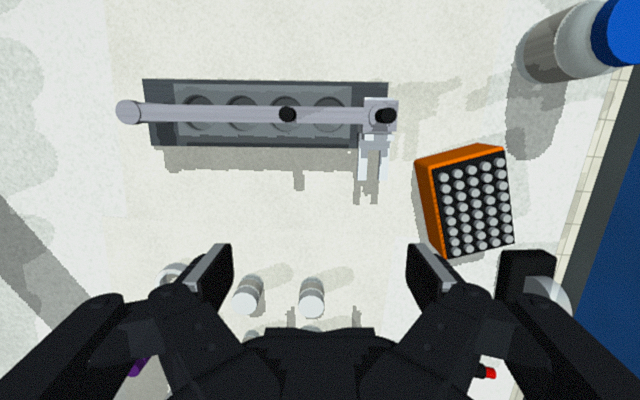

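```bash
cat >> fit.py <<'E'
def rect(m):
    P=(W[m,:2]*1000).astype(np.float32); 
    g=np.zeros((300,500),np.uint8); ij=np.round((P-[300,-30])).astype(int); ok=(ij>=0).all(1)&(ij[:,0]<500)&(ij[:,1]<300)
    g[ij[ok,1],ij[ok,0]]=255
    g=cv2.morphologyEx(g,cv2.MORPH_CLOSE,np.ones((7,7))); g=cv2.morphologyEx(g,cv2.MORPH_OPEN,np.ones((5,5)))
    cs,_=cv2.findContours(g,cv2.RETR_EXTERNAL,cv2.CHAIN_APPROX_NONE); k=max(cs,key=cv2.contourArea)
    r=cv2.minAreaRect(k); print(np.array(r[0])+[300,-30],r[1],r[2])
z=W[:,2]
rect((z>.0055)&(z<.03)); rect((z>.022)&(z<.028)); rect((z>.0055)&(z<.011)); rect((z>.068)&(z<.078)); rect((z>.047)&(z<.056)); rect(z>.1)
m=(z>.068)&(z<.078)&(W[:,0]>.44)&(W[:,0]<.64); p=np.polyfit(W[m,0],W[m,1],1); print("bar yaw",np.degrees(np.arctan(p[0])),"y at .54",np.polyval(p,.54))
m=z>.104
for lo,hi in((.55,.6),(.64,.7)):
    k=m&(W[:,0]>lo)&(W[:,0]<hi); print("top",np.median(W[k],0),k.sum(), W[k].min(0),W[k].max(0))
E
python3 fit.py
```

```text
[(-1, 1462), (1, 29231), (3, 12832), (5, 485), (7, 3237), (9, 1335), (11, 167), (13, 57), (15, 65), (17, 53), (19, 65), (21, 83), (23, 814), (25, 4476), (27, 525), (29, 30), (31, 24), (33, 23), (35, 31), (37, 32), (39, 27), (41, 22), (43, 38), (45, 57), (47, 53), (49, 89), (51, 763), (53, 163), (55, 96), (57, 50), (59, 46), (61, 193), (63, 47), (65, 20), (67, 16), (69, 24), (71, 1972), (73, 2423), (75, 430), (77, 140), (105, 93), (107, 114), (109, 86), (111, 119)]
[526.9163208   81.90573883] (257.9601135253906, 30.909578323364258) 3.4064435958862305
[542.36502075  86.34855652] (199.59017944335938, 23.65062713623047) 3.289242744445801
[424.22080994  75.90862274] (52.15283966064453, 29.852514266967773) 4.085616588592529
[485.47634888 101.73925781] (161.1735076904297, 23.084184646606445) 1.8328393697738647
[668.53912354  66.52156067] (34.532386779785156, 44.564369201660156) 2.2906100749969482
[610.25488281  44.46392822] (142.69029235839844, 33.88301086425781) 3.8879096508026123
bar yaw 3.279073404261003 y at .54 0.10676489762544471
top [0.57218434 0.0490258  0.31100211] 16672 [0.55000012 0.02254567 0.10425643] [0.59999584 0.11512799 0.33354335]
top [0.66923149 0.05415219 0.30151024] 17365 [0.6400049  0.03016946 0.10417324] [0.68547342 0.12041782 0.32738374]
```

```bash
cat > hm.py <<'E'
from h import *
W=np.load("W2.npy").reshape(-1,3); W=W[~np.isnan(W[:,0])]
y=np.radians(3.28); c=np.array([.5405,.1068])
d=(W[:,:2]-c)*1000; rx=d@[np.cos(y),np.sin(y)]; ry=d@[-np.sin(y),np.cos(y)]
for b in range(-80,30,3):
    row=""
    for a in range(95,156,3):
        m=(abs(rx-a)<1.6)&(abs(ry-b)<1.6); row+="%4d"%(np.median(W[m,2])*1000) if m.any() else "   ."
    print("%4d"%b,row)
print("    "," ".join("%3d"%a for a in range(95,156,3)))
im=cv2.imread("pics/w2.png"); cv2.imwrite("pics/w2c.png",cv2.resize(im[80:220,330:430],None,fx=4.2,fy=4.2,interpolation=cv2.INTER_CUBIC))
E
python3 hm.py
```

```text
-80    2   2   2   2 253 260 300 297 294 292 307 301 301 300   2   2   2   2   3   3   4
 -77    3   2   2   2 265 261 299 296 294 295 298 303 302 301 299 297   .   .   .   .   3
 -74    2   2   2 310 273 260   2 294 294 296 297 298 299 299 299   2   .   .   .   .   2
 -71    3   2   3 310 275 261   4 294 294 295 298 298 299 299   3   2   .   .   .   .   2
 -68    3   2   2 310 271 265  51  53 294 295 313 298 299  52  51  52  52   .   .   .   2
 -65    2   3   3 310 271 268  51  52 295 295 315 297 298  47   3  51  51   .   .   .   2
 -62  321 323   2 310 272 272 280 296 269 290 314 296 287  50  51  51  52   .   .   .   2
 -59  323 323 313 295 293 279 283 290 291 289 319 312 313 312 308 297  52   .   .   .   3
 -56  321 317 314 311 307 287 288 288 288 324 320 316 313 306 303 173  52   .   .   .   3
 -53  315 311 309 308 307  51  27  52  51   .   .   2   2  49  52  51  51   .   .   .   2
 -50    3   3   2   2   3  27  51  52  52   .   .   3   2  51  51  52  51   .   .   .   2
 -47    3   3   2   2   3  26  51  52  52   .   .   2   2  47  27  51  52   .   .   .   2
 -44    2   2   2   2
[... 1617 characters left out ...]
  7   7  66  73  72  74  77  76  76  77  73  73  73  73   .   .   .   .
  13   26  26  26   7   7  39  73  73  73  73  73  72  73  72  73  73  73   .   .   .   .
  16   26  26  26   8   7  32  62  61  62  62  62  62  62  62  62  63  73   .   .   .   .
  19   26  26  26   7   8   8   8  62  62  61  62  62  62  62  61  62   .   .   .   .   3
  22   26  25  25   7   7   8   8   7   8   8   8   7   8   8   8   6   8   7   2   2   3
  25   26  26  26   8   8   7   8   9   8   7   7   7   7   8   8   8   8   7   2   2   2
  28   26  25  26   8   8   8   7   8   8   8   8   8   7   8   8   8   8   8   2   2   3
      95  98 101 104 107 110 113 116 119 122 125 128 131 134 137 140 143 146 149 152 155
```

View pics/w2c.png

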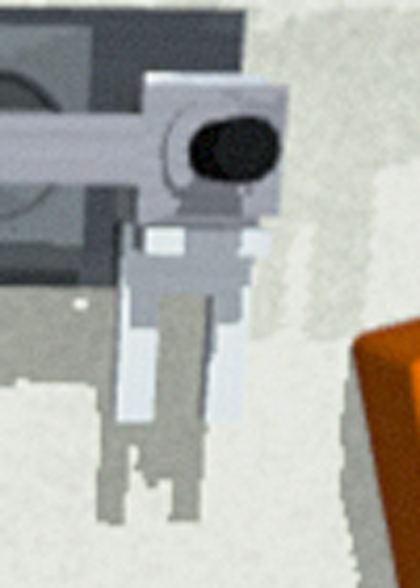

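```bash
cat >> h.py <<'E'
RC=np.array([.5420,.1068]); RY=3.28
def rk(x,y):
    a=np.radians(RY); return RC+np.array([x*np.cos(a)-y*np.sin(a),x*np.sin(a)+y*np.cos(a)])/1000
E
python3 -c "
from h import *
print(rk(125,0),rk(125,-46))
plan([*rk(125,0),.14],93.28)"
```

```text
[0.66679523 0.11395194] [0.66942715 0.0680273 ]
now [0.6099 0.0401 0.2103] yaw 94.0 t 4.5
shares [0.2322 0.2062 0.2346] [0.0009 0.0002 0.0159]
```

>>> {"api": "step_arm", "payload": {"steps": [0.5, 0.232, 0.206, 0.2, 0, 0, 0.016, 0.5, 0.232, 0.206, 0.2, 0, 0, 0.016, 0.5, 0.232, 0.206, 0.2, 0, 0, 0.016, 0.5, 0.232, 0.206, 0.2, 0, 0, 0.016, 0.5, 0.232, 0.206, 0.25, 0, 0, 0.016, 0.5, 0.232, 0.206, 0.25, 0, 0, 0.016]}}

```text
time_s: 5.1
position: [0.666, 0.1132, 0.1347]
tool_rot: [[-0.057, 0.998, -0.001], [0.998, 0.057, -0.0], [-0.0, -0.001, -1.0]]
ft_force: [0.1, -0.5, -0.2]
grip_width: 0.0427
```

```bash
python3 - <<'E'
from h import *
plan([*rk(125,0),.097],93.28)
im,d=imaging.get_image("wrist"); cv2.imwrite("pics/w3.png",im)
im,d=imaging.get_image("side"); cv2.imwrite("pics/s3.png",cv2.resize(im[180:340,180:400],None,fx=3,fy=3))
E
```

```text
now [0.666  0.1132 0.1347] yaw 93.26 t 5.1
shares [0.0022 0.0029 0.1256] [-0.0017  0.0003 -0.0005]
```

View pics/w3.png

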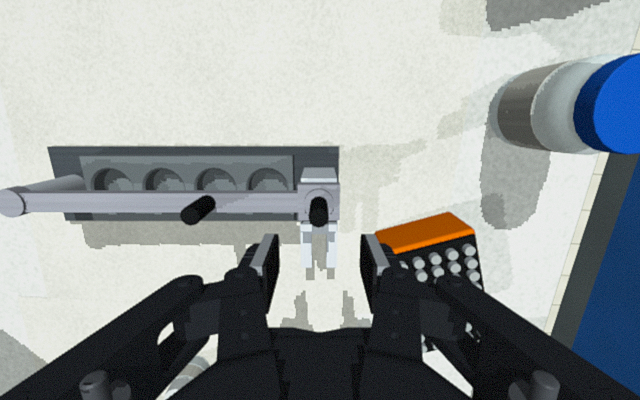

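View pics/s3.png

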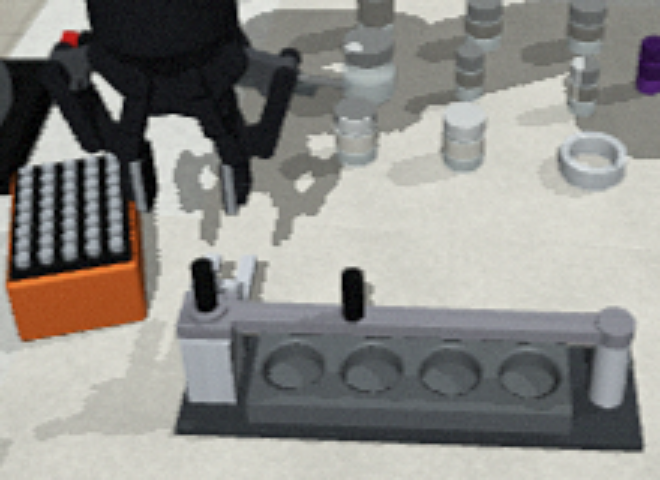

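```bash
python3 - <<'E'
from h import *
s=env.observe();p=s["position"]
for n in ["wrist","side"]:
    for z in (.1347,.1177,.109,.075): print(n,z,proj(n,[p[0],p[1],z]))
    print(proj(n,[*rk(125,0),.109]),proj(n,[*rk(125,-46),.05]))
E
```

```text
wrist 0.1347 [318.36039941 232.08006741]
wrist 0.1177 [318.39441971 222.33169447]
wrist 0.109 [318.40968202 217.95834235]
wrist 0.075 [318.45881666 203.87901662]
[318.51210302 217.27178773] [318.59329579 242.93068125]
side 0.1347 [244.85781378 256.93163903]
side 0.1177 [245.86245153 263.97778234]
side 0.109 [246.36595747 267.5091796 ]
side 0.075 [248.26787356 280.84848847]
[246.26994637 267.70855572] [254.03910169 272.6469677 ]
```

```bash
python3 - <<'E'
from h import *
im,d=imaging.get_image("wrist");c=cal("wrist");W=cloud("wrist",d,c)
s=env.observe();T=(W-s["position"])@s["tool_rot"]
for r in range(225,330,8):
    print(r,[(cc,*np.round(T[r,cc]*1000).astype(int)) for cc in (258,265,270,275,365,370,376)])
E
```

```text
225 [(258, np.int64(-46), np.int64(-66), np.int64(134)), (265, np.int64(-46), np.int64(-59), np.int64(135)), (270, np.int64(-46), np.int64(-53), np.int64(135)), (275, np.int64(-46), np.int64(-48), np.int64(135)), (365, np.int64(-46), np.int64(51), np.int64(135)), (370, np.int64(-46), np.int64(56), np.int64(134)), (376, np.int64(-46), np.int64(63), np.int64(134))]
233 [(258, np.int64(-56), np.int64(-67), np.int64(135)), (265, np.int64(-56), np.int64(-59), np.int64(135)), (270, np.int64(-56), np.int64(-54), np.int64(136)), (275, np.int64(-55), np.int64(-48), np.int64(134)), (365, np.int64(-56), np.int64(51), np.int64(135)), (370, np.int64(-56), np.int64(57), np.int64(135)), (376, np.int64(-50), np.int64(61), np.int64(123))]
241 [(258, np.int64(-65), np.int64(-68), np.int64(135)), (265, np.int64(11), np.int64(-25), np.int64(-37)), (270, np.int64(11), np.int64(-23), np.int64(-36)), (275, np.int64(10), np.int64(-21), np.int64(-35)), (365, np.int64(10), np.int64(22), np.int64(-35)), (370, np.int64(10), np.int64(25), np.int64(-35)), (376, np.int64(11), np.int64(27), np.int64(-36))]
249 [(25
[... 3251 characters left out ...]
p.int64(-15), np.int64(-99)), (265, np.int64(17), np.int64(-13), np.int64(-99)), (270, np.int64(-169), np.int64(-59), np.int64(134)), (275, np.int64(-170), np.int64(-53), np.int64(136)), (365, np.int64(-170), np.int64(56), np.int64(135)), (370, np.int64(-170), np.int64(62), np.int64(135)), (376, np.int64(17), np.int64(15), np.int64(-99))]
329 [(258, np.int64(17), np.int64(-15), np.int64(-102)), (265, np.int64(16), np.int64(-13), np.int64(-102)), (270, np.int64(10), np.int64(-13), np.int64(-94)), (275, np.int64(10), np.int64(-12), np.int64(-94)), (365, np.int64(9), np.int64(13), np.int64(-93)), (370, np.int64(9), np.int64(15), np.int64(-93)), (376, np.int64(17), np.int64(14), np.int64(-103))]
```

```bash
python3 - <<'E'
from h import *
im,d=imaging.get_image("side");c=cal("side");W=cloud("side",d,c)
s=env.observe();print(s["position"]);T=(W-s["position"])@s["tool_rot"]
for r in range(225,256,3):
    print(r,[(cc,*[int(v) for v in np.round(T[r,cc]*1000)]) for cc in (226,229,232,254,257,260)])
E
```

```text
[0.66703484 0.11374271 0.13641351]
225 [(226, 13, 19, -79), (229, -254, 106, 137), (232, -254, 98, 137), (254, 12, -26, -81), (257, 12, -31, -81), (260, 2, -33, -73)]
228 [(226, 3, 23, -65), (229, -6, 22, -58), (232, -243, 96, 137), (254, 11, -25, -74), (257, 9, -30, -72), (260, 6, -34, -70)]
231 [(226, 7, 23, -62), (229, -2, 21, -55), (232, -231, 93, 136), (254, 10, -25, -67), (257, 12, -30, -69), (260, 10, -35, -67)]
234 [(226, 10, 23, -58), (229, 0, 21, -50), (232, -221, 91, 137), (254, 7, -23, -58), (257, 11, -29, -61), (260, 6, -33, -57)]
237 [(226, 9, 24, -51), (229, 1, 22, -44), (232, -208, 87, 136), (254, 11, -24, -55), (257, 9, -28, -53), (260, 6, -32, -50)]
240 [(226, 11, 24, -46), (229, 4, 21, -40), (232, -11, 21, -27), (254, 10, -23, -48), (257, 11, -28, -48), (260, 6, -32, -44)]
243 [(226, 12, 25, -40), (229, 6, 22, -35), (232, -9, 22, -22), (254, 10, -22, -41), (257, 11, -27, -41), (260, 5, -31, -37)]
246 [(226, 10, 26, -32), (229, 9, 21, -31), (232, -175, 80, 135), (254, 10, -21, -34), (257, 9, -26, -33), (260, 7, -31, -32)]
249 [(226, 10, 27, -25), (229, 10, 22, -25), (232, -168, 78, 137), (254, -168, 27, 135), (257, 12, -27, -29), (260, -167, 13, 134)]
252 [(226, -126, 78, 109), (229, -157, 83, 137), (232, -157, 75, 137), (254, -159, 25, 137), (257, -157, 18, 135), (260, -160, 12, 136)]
255 [(226, -111, 74, 104), (229, -144, 79, 135), (232, -145, 73, 135), (254, -147, 23, 135), (257, -149, 16, 136), (260, -149, 10, 136)]
```

>>> {"api": "step_arm", "payload": {"steps": [0.5, 0.002, 0.003, 0.12, 0, 0, 0, 0.5, 0.002, 0.003, 0.12, 0, 0, 0, 0.5, 0.002, 0.003, 0.12, 0, 0, 0]}}

```text
time_s: 5.6
position: [0.6677, 0.1148, 0.0996]
tool_rot: [[-0.058, 0.998, -0.0], [0.998, 0.058, -0.0], [-0.0, -0.0, -1.0]]
ft_force: [0.6, -0.2, 1.6]
grip_width: 0.0432
```

```bash
cat > tips.py <<'E'
from h import *
import sys
im,d=imaging.get_image("wrist");c=cal("wrist");W=cloud("wrist",d,c)
s=env.observe();T=(W-s["position"])@s["tool_rot"]*1000
print(s["position"],s["grip_width"])
m=(abs(T[...,0])<14)&(abs(T[...,1])<60)&(T[...,2]<30)&(T[...,2]>-70)&(W[...,2]>.112)
for sg in(-1,1):
    k=m&(T[...,1]*sg>4); print("wrist finger",k.sum(),"zmax pct",np.percentile(T[k][:,2],[50,95,99]),"inner y",np.percentile(T[k][:,1]*sg,[2,10]), "x",np.percentile(T[k][:,0],[2,98]))
cv2.imwrite("pics/%s_w.png"%sys.argv[1],im)
im,d=imaging.get_image("side");W=cloud("side",d);T=(W-s["position"])@s["tool_rot"]*1000
m=(abs(T[...,0])<14)&(abs(T[...,1])<60)&(T[...,2]<30)&(T[...,2]>-70)
for sg in(-1,1):
    k=m&(T[...,1]*sg>8); print("side finger",k.sum(),np.percentile(T[k][:,2],[50,95,99]))
p=np.array(proj("side",s["position"])).astype(int)
cv2.imwrite("pics/%s_s.png"%sys.argv[1],cv2.resize(im[max(0,p[1]-80):p[1]+80,p[0]-100:p[0]+100],None,fx=3.5,fy=3.5))
E
python3 tips.py t1
```

```text
[0.66818537 0.1149349  0.10042468] 0.04253577711633144
wrist finger 2224 zmax pct [-54.13803928 -28.92972229 -23.70088028] inner y [20.56607162 20.67526279] x [-10.05235854  12.98199957]
wrist finger 2211 zmax pct [-54.01390724 -28.92029787 -24.32913161] inner y [21.80910518 21.92812566] x [-9.89664086 13.0052241 ]
side finger 424 [13.85534756 29.62028986 29.91770131]
side finger 261 [-47.21384693  28.7408729   29.76619787]
```

View pics/t1_s.png

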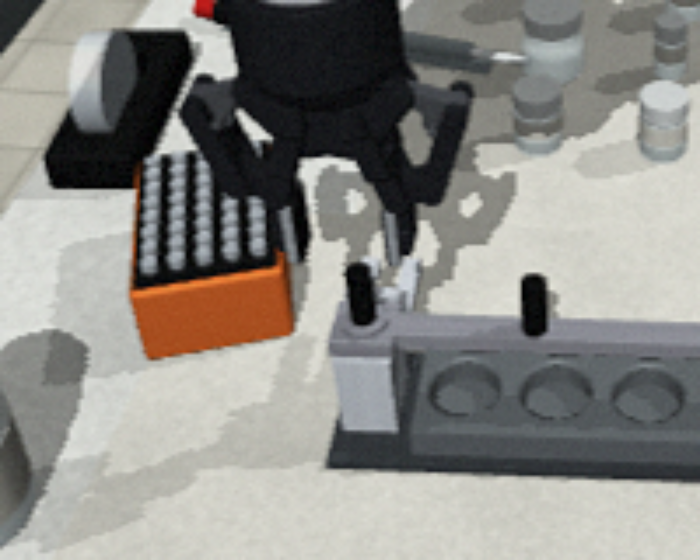

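View pics/t1_w.png

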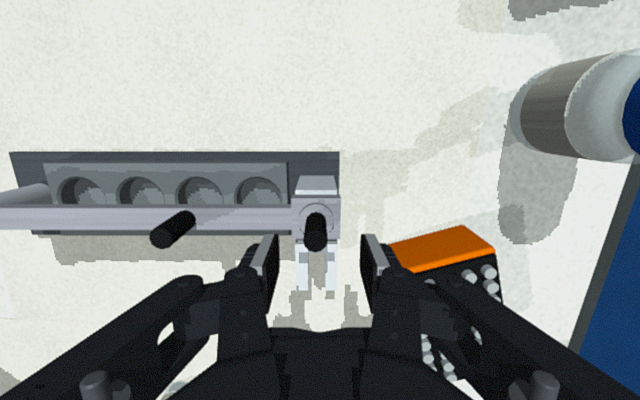

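>>> {"api": "step_arm", "payload": {"steps": [0.5, -0.003, -0.004, 0.05, 0, 0, 0, 0.5, -0.003, -0.004, 0.09, 0, 0, 0, 0.5, -0.003, -0.004, 0.09, 0, 0, 0]}}

```text
time_s: 6.0
position: [0.6659, 0.1141, 0.0708]
tool_rot: [[-0.058, 0.998, -0.002], [0.998, 0.058, 0.0], [0.0, -0.002, -1.0]]
ft_force: [-0.1, 0.6, -0.3]
grip_width: 0.0426
```

```bash
python3 tips.py t2
```

```text
[0.66637464 0.11407445 0.07170842] 0.04262694249146845
wrist finger 1722 zmax pct [-58.71027057 -42.17221875 -40.51822733] inner y [20.5812985  20.70681204] x [-9.79170838 13.05262809]
wrist finger 1711 zmax pct [-58.84998378 -42.3761208  -40.71752813] inner y [21.80510157 21.93545008] x [-9.64330136 13.07651279]
side finger 485 [-0.12085093  9.34078618 24.71106611]
side finger 255 [-43.82327076   0.81733588   2.85018982]
```

View pics/t2_s.png

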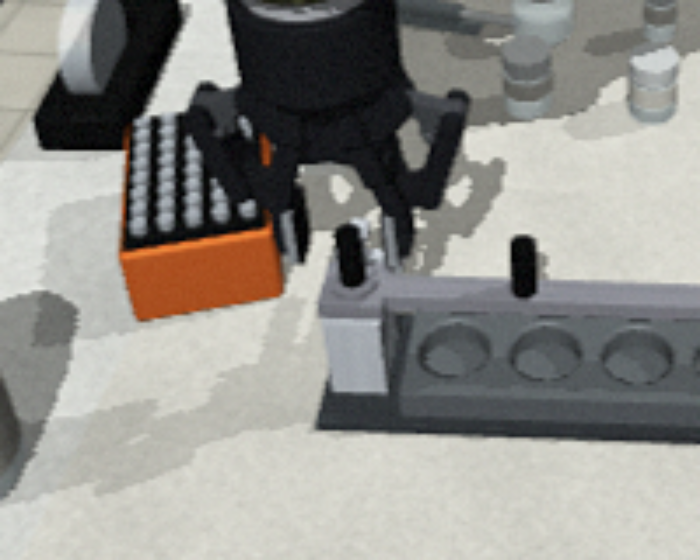

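View pics/t2_w.png

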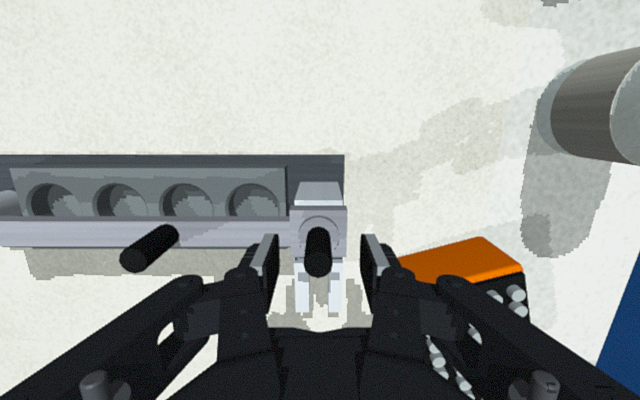

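```bash
python3 - <<'E'
from h import *
W=np.load("W2.npy");im=cv2.imread("pics/w2.png").astype(int)
m=(im[...,2]>150)&(im[...,0]<80)&(W[...,2]<.09)&(W[...,0]>.66)
P=W[m]; P=P[(P[:,1]>-.2)&(P[:,1]<.3)]
print(len(P),P.min(0),P.max(0))
t=P[P[:,2]>.05]; r=cv2.minAreaRect((P[:,:2]*1000).astype(np.float32)); print(r,cv2.boxPoints(r))
# black/white tips top
m=(W[...,2]>.05)&(W[...,2]<.09)&(W[...,0]>.70)&(W[...,1]>-.15)&(W[...,1]<.15); P=W[m]; r=cv2.minAreaRect((P[:,:2]*1000).astype(np.float32)); print(r,cv2.boxPoints(r))
E
```

```text
1118 [ 0.72921884 -0.04297558  0.00953321] [0.80600452 0.09130119 0.06101852]
((755.0089111328125, 32.94429397583008), (138.69703674316406, 66.88404846191406), 73.82295227050781) [[703.57007  -24.341236]
 [767.8059   -42.97556 ]
 [806.44775   90.22983 ]
 [742.2119   108.86415 ]]
((814.0574340820312, -17.941574096679688), (107.71744537353516, 232.02816772460938), 33.63720703125) [[ 704.95276    48.81322 ]
 [ 833.4807   -144.36455 ]
 [ 923.1621    -84.696365]
 [ 794.63416   108.4814  ]]
```

>>> {"api": "step_arm", "payload": {"steps": [0.5, 0.0, 0.001, 0.044, 0, 0, 0, 0.5, 0.0, 0.001, 0.044, 0, 0, 0, 0.1, 0.0, 0.001, 0.044, 0, 0, 0, 0.1, 0.0, 0.001, 0.044, 0, 0, 0, 0.1, 0.0, 0.001, 0.044, 0, 0, 0, 0.1, 0.0, 0.001, 0.044, 0, 0, 0], "grip_force": 30}}

```text
time_s: 6.7
position: [0.6669, 0.1141, 0.0589]
tool_rot: [[-0.058, 0.998, 0.0], [0.998, 0.058, -0.0], [-0.0, 0.0, -1.0]]
ft_force: [-1.6, 0.0, 0.5]
grip_width: 0.0133
```

```bash
python3 tips.py t3
```

```text
[0.66686856 0.11411042 0.05893726] 0.013155389450169556
wrist finger 1299 zmax pct [-64.9760037  -55.48881774 -53.48078148] inner y [5.93994814 6.6913977 ] x [-9.30942105 13.26809761]
wrist finger 1296 zmax pct [-65.13464507 -55.62501091 -53.69998721] inner y [7.12508942 7.92032677] x [-9.57392886 13.28956614]
side finger 494 [-12.84248983  11.89775936  27.49155046]
side finger 176 [-56.27703084 -12.40995085 -11.32233037]
```

View pics/t3_s.png

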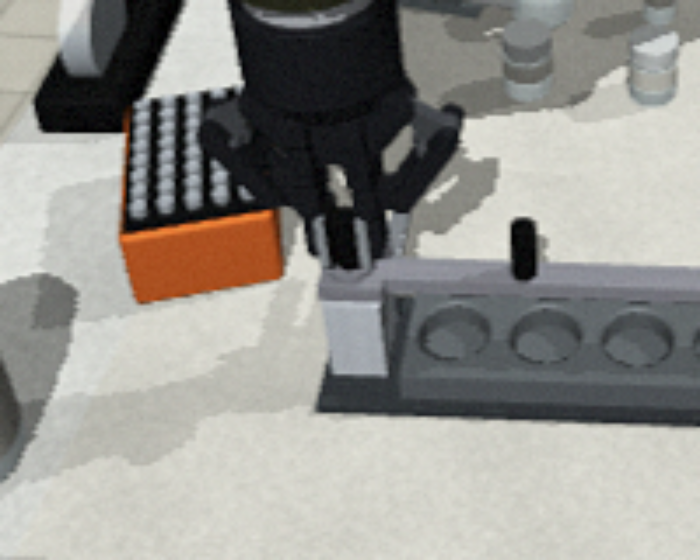

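View pics/t3_w.png

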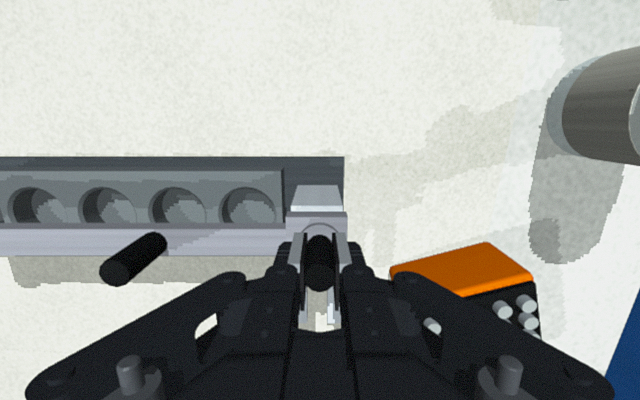

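>>> {"api": "step_arm", "payload": {"steps": [0.1, 0, 0, -0.06, 0, 0, 0, 0.1, 0, 0, -0.12, 0, 0, 0, 0.1, 0, 0, -0.167, 0, 0, 0, 0.1, 0, 0, -0.167, 0, 0, 0, 0.1, 0, 0, -0.167, 0, 0, 0]}}

```text
time_s: 7.3
position: [0.6666, 0.1141, 0.1082]
tool_rot: [[-0.058, 0.998, -0.0], [0.998, 0.058, 0.0], [0.0, -0.0, -1.0]]
ft_force: [-1.1, -0.4, -1.1]
grip_width: 0.0129
```

```bash
python3 tips.py t4; python3 -c "
from h import *
plan([*rk(125,-46),.109],93.28)"
```

```text
[0.66638017 0.11410869 0.10771275] 0.013159779802808719
wrist finger 2299 zmax pct [-56.66989377 -24.9746591  -16.89558342] inner y [4.43740879 5.86503566] x [-8.68089275 13.03168925]
wrist finger 2475 zmax pct [-55.75126722 -21.89932115 -16.08394234] inner y [4.30902013 5.82781317] x [-8.50422962 13.1197079 ]
side finger 201 [-47.69480226 -23.7128111  -15.10995208]
side finger 189 [-57.86571642 -26.23287134 -15.61190009]
now [0.6663 0.1141 0.1075] yaw 93.31 t 7.4
shares [-0.1539  0.0014 -0.0049] [-0.0024 -0.0002  0.0008]
```

View pics/t4_s.png

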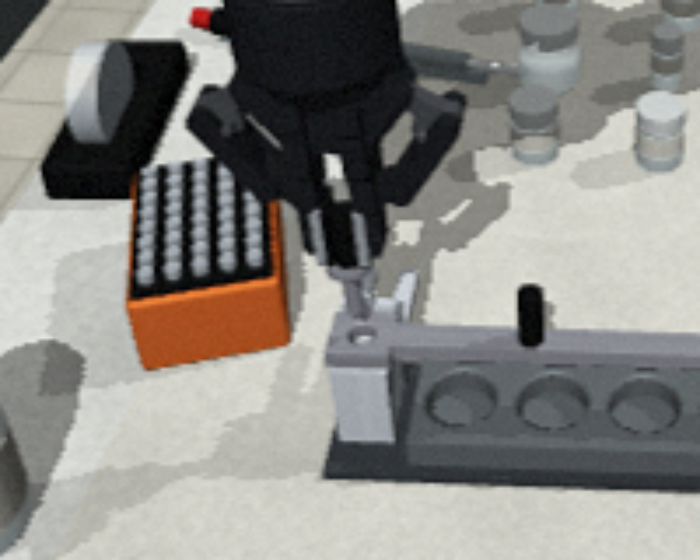

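View pics/t4_w.png

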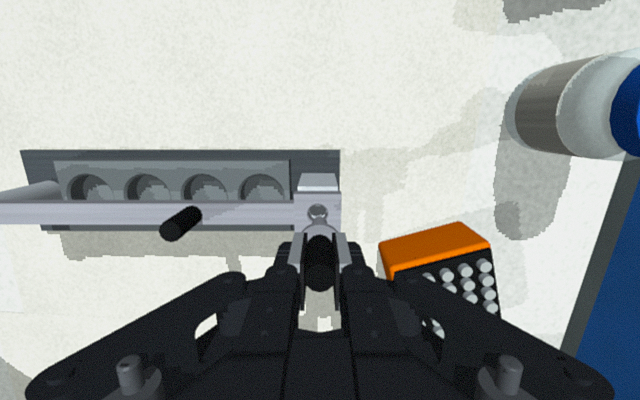

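>>> {"api": "step_arm", "payload": {"steps": [0.1, -0.154, 0.001, -0.005, 0, 0, 0, 0.1, -0.154, 0.001, -0.005, 0, 0, 0, 0.1, -0.154, 0.001, -0.005, 0, 0, 0]}}

```text
time_s: 7.7
position: [0.6696, 0.0672, 0.1093]
tool_rot: [[-0.056, 0.998, -0.001], [0.998, 0.056, 0.0], [0.0, -0.001, -1.0]]
ft_force: [-0.2, 0.9, -0.6]
grip_width: 0.0131
```

```bash
python3 tips.py t5; python3 -c "
from h import *
plan([*rk(125,-46),.109],93.28)
im=cv2.imread('pics/t5_w.png'); cv2.imwrite('pics/t5_wc.png',cv2.resize(im[150:320,240:400],None,fx=4,fy=3.5))"
```

```text
[0.66951384 0.06804586 0.10948849] 0.01307706274480208
wrist finger 2293 zmax pct [-56.74882665 -25.20135979 -16.46672173] inner y [4.43096575 5.87534601] x [-8.62079343 13.10608395]
wrist finger 2463 zmax pct [-55.87364246 -21.74630793 -16.38020084] inner y [4.31319867 5.89978041] x [-8.33523242 13.09758021]
side finger 187 [-48.45933732 -22.80393146 -14.90388443]
side finger 172 [-56.17026851 -24.47737237 -14.60827452]
now [0.6695 0.0686 0.1096] yaw 93.33 t 7.8
shares [-0.0017 -0.0004  0.0021] [-0.0013 -0.0005  0.0011]
```

View pics/t5_s.png

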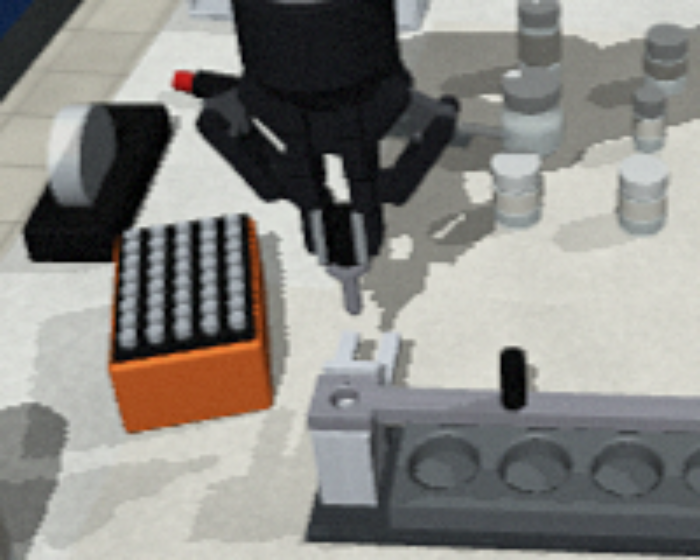

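View pics/t5_wc.png

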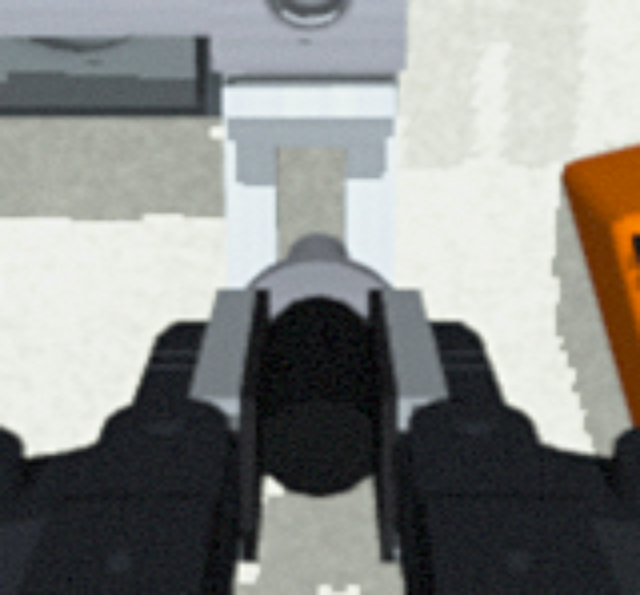

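>>> {"api": "step_arm", "payload": {"steps": [0.1, -0.002, -0.003, 0.05, 0, 0, 0, 0.1, -0.002, -0.003, 0.1, 0, 0, 0, 0.1, -0.002, -0.003, 0.12, 0, 0, 0, 0.1, -0.002, -0.003, 0.14, 0, 0, 0, 0.1, -0.002, -0.003, 0.14, 0, 0, 0]}}

```text
time_s: 8.3
position: [0.6687, 0.0678, 0.0677]
tool_rot: [[-0.058, 0.998, -0.001], [0.998, 0.058, 0.0], [0.0, -0.001, -1.0]]
ft_force: [-0.2, 0.8, -0.3]
grip_width: 0.0128
```

```bash
python3 tips.py t6; python3 -c "
from h import *
plan([*rk(125,-46),.039],93.28)
im=cv2.imread('pics/t6_w.png'); cv2.imwrite('pics/t6_wc.png',cv2.resize(im[150:320,240:400],None,fx=4,fy=3.5))"
```

```text
[0.66896571 0.06766153 0.0683441 ] 0.01278866838751533
wrist finger 1687 zmax pct [-62.88999075 -45.82160188 -44.01321079] inner y [4.73926899 5.95259563] x [-9.2582299  13.19564615]
wrist finger 1768 zmax pct [-61.93375264 -45.92410294 -44.08635465] inner y [4.68075855 7.06350891] x [-9.1727087  13.22552978]
side finger 222 [-40.5682127   19.27146873  23.22891592]
side finger 189 [-50.20890174  18.85229889  22.51760189]
now [0.6691 0.0676 0.0687] yaw 93.33 t 8.4
shares [0.0015 0.001  0.099 ] [0.0009 0.0001 0.0011]
```

View pics/t6_s.png

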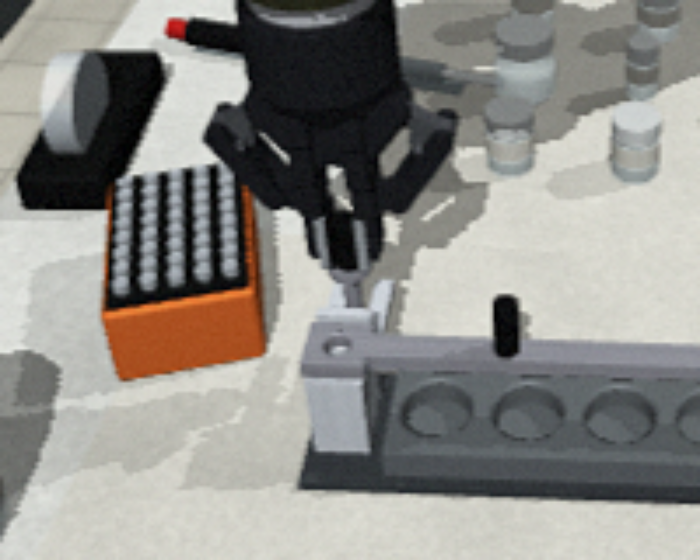

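View pics/t6_wc.png

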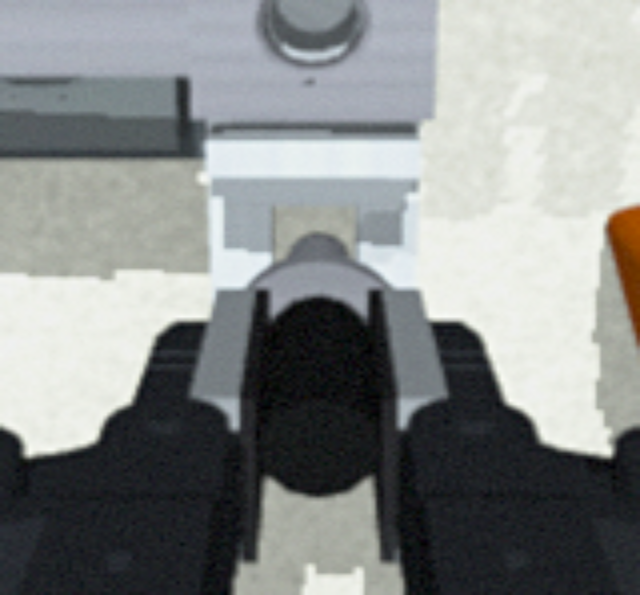

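>>> {"api": "step_arm", "payload": {"steps": [0.1, 0, -0.001, 0.04, 0, 0, 0, 0.1, 0, -0.001, 0.07, 0, 0, 0, 0.1, 0, -0.001, 0.09, 0, 0, 0, 0.1, 0, -0.001, 0.09, 0, 0, 0]}}

```text
time_s: 8.8
position: [0.668, 0.0673, 0.0398]
tool_rot: [[-0.058, 0.998, -0.002], [0.998, 0.058, 0.0], [0.0, -0.002, -1.0]]
ft_force: [0.7, 0.0, -1.5]
grip_width: 0.0131
```

```bash
python3 tips.py t7; python3 -c "
from h import *
plan([*rk(125,-46),.039],93.28);print(env.observe()['ft_force'])
im=cv2.imread('pics/t7_w.png'); cv2.imwrite('pics/t7_wc.png',cv2.resize(im[150:320,240:400],None,fx=4,fy=3.5))"
```

```text
[0.66839949 0.06730125 0.04058744] 0.013357624201257313
now [0.6684 0.0673 0.0406] yaw 93.31 t 8.85
shares [0.0022 0.0036 0.0053] [-0.0013 -0.0002  0.0007]
[ 1.04242274 -0.04925234  0.02519355]Traceback (most recent call last):
  File "tips.py", line 8, in <module>
    k=m&(T[...,1]*sg>4); print("wrist finger",k.sum(),"zmax pct",np.percentile(T[k][:,2],[50,95,99]),"inner y",np.percentile(T[k][:,1]*sg,[2,10]), "x",np.percentile(T[k][:,0],[2,98]))
                                                                 ~~~~~~~~~~~~~^^^^^^^^^^^^^^^^^^^^^^
    return _quantile_unchecked(
        a, q, axis, out, overwrite_input, method, keepdims, weights)
    return _ureduce(a,
                    func=_quantile_ureduce_func,
    ...<5 lines>...
                    overwrite_input=overwrite_input,
                    method=method)
    r = func(a, **kwargs)
    result = _quantile(arr,
                       quantiles=q,
    ...<2 lines>...
                       out=out,
                       weights=wgt)
    slices_having_nans = np.isnan(arr[-1, ...])
                                  ~~~^^^^^^^^^
IndexError: index -1 is out of bounds for axis 0 with size 0
[ WARN:0@0.023] global loadsave.cpp:275 findDecoder imread_('pics/t7_w.png'): can't open/read file: check file path/integrity
Traceback (most recent call last):
TypeError: 'NoneType' object is not subscriptable
```

```bash
cat > snap.py <<'E'
from h import *
import sys
s=env.observe();n=sys.argv[1];print(np.round(s["position"],4),round(s["grip_width"],4),np.round(s["ft_force"],1),round(s["time_s"],2))
im,d=imaging.get_image("wrist"); a=im[90:330,180:460]
p=np.array(proj("side",s["position"])).astype(int); p=np.clip(p,[100,80],[540,320])
im2,_=imaging.get_image("side"); b=cv2.resize(im2[p[1]-80:p[1]+80,p[0]-93:p[0]+94],None,fx=2.5,fy=2.5)
a=cv2.resize(a,(467,400)); b=cv2.resize(b,(333+0,400)) if 0 else b[:, 67:400]
cv2.imwrite("pics/%s.png"%n,np.hstack([a,b]))
E
python3 snap.py t7
```

```text
[0.6684 0.0673 0.0406] 0.0134 [ 1. -0.  0.] 8.85
```

View pics/t7.png

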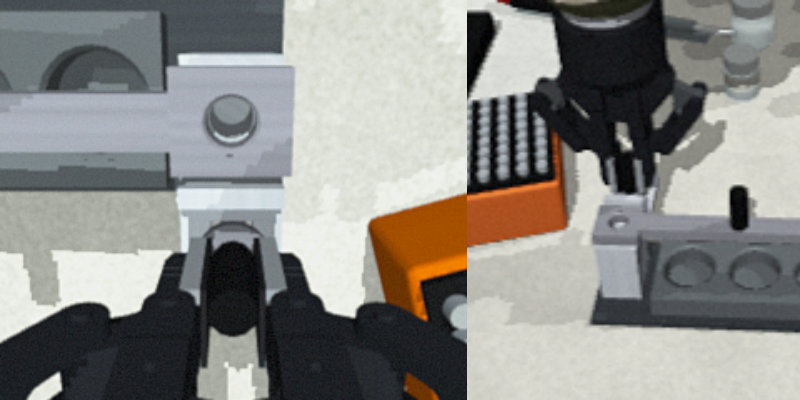

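>>> {"api": "step_arm", "payload": {"steps": [0.1, 0, 0, 0.006, 0, 0, 0, 0.1, 0, 0, 0.006, 0, 0, 0, 0.35, 0, 0, 0.006, 0, 0, 0, 0.35, 0, 0, 0.006, 0, 0, 0, 0.35, 0, 0, 0.006, 0, 0, 0]}}

```text
time_s: 9.45
position: [0.6687, 0.0673, 0.0395]
tool_rot: [[-0.058, 0.998, 0.0], [0.998, 0.058, -0.0], [-0.0, 0.0, -1.0]]
ft_force: [-0.3, 0.2, -1.3]
grip_width: 0.0297
```

```bash
python3 snap.py t8
```

```text
[0.6687 0.0673 0.0395] 0.0297 [-0.3  0.2 -1.3] 9.45
```

View pics/t8.png

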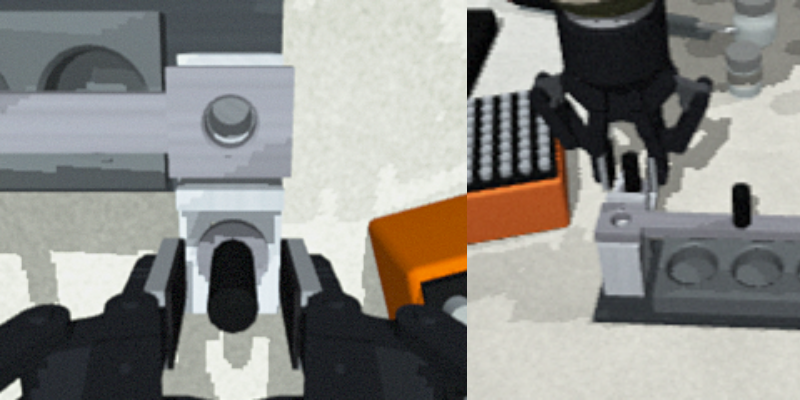

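>>> {"api": "step_arm", "payload": {"steps": [0.35, 0, 0, -0.1, 0, 0, 0, 0.35, 0, 0, -0.2, 0, 0, 0, 0.35, 0, 0, -0.3, 0, 0, 0, 0.35, 0, 0, -0.3, 0, 0, 0, 0.35, 0, 0, -0.3, 0, 0, 0]}}

```text
time_s: 10.05
position: [0.6686, 0.0673, 0.1298]
tool_rot: [[-0.058, 0.998, 0.001], [0.998, 0.058, -0.0], [-0.0, 0.001, -1.0]]
ft_force: [-0.1, 0.0, -0.4]
grip_width: 0.0298
```

```bash
python3 snap.py t9; python3 - <<'E'
from h import *
print(rk(125,-46))
for n in ["side","wrist"]:
    im,d=imaging.get_image(n)
    for t,z in (("pin_collar",.05),("notch",.05),("bar_knob",.088)):
        for a in imaging.pinpoint(n,t)[:2]: print(n,t,round(a["score"],2),np.round(atz(n,a["pixel"],z)*1000,1))
plan([*rk(35,0),.12],3.28+45)
E
```

```text
[0.6686 0.0673 0.1298] 0.0298 [-0.1  0.  -0.4] 10.05
[0.66942715 0.0680273 ]
side pin_collar 0.71 [669.3  63.2  50. ]
side notch 0.77 [662.3  76.9  50. ]
side bar_knob 0.95 [578.8 109.7  88. ]
wrist pin_collar 0.76 [668.7  68.4  50. ]
wrist pin_collar 0.73 [765.1  41.1  50. ]
wrist notch 0.68 [671.4  67.2  50. ]
wrist bar_knob 0.81 [575.9 110.5  88. ]
wrist bar_knob 0.16 [494.9 -51.1  88. ]
now [0.6686 0.0674 0.1292] yaw 93.32 t 10.55
shares [ 0.1556 -0.2969  0.0308] [-4.0000e-04  1.0000e-04  1.0009e+00]
```

View pics/t9.png

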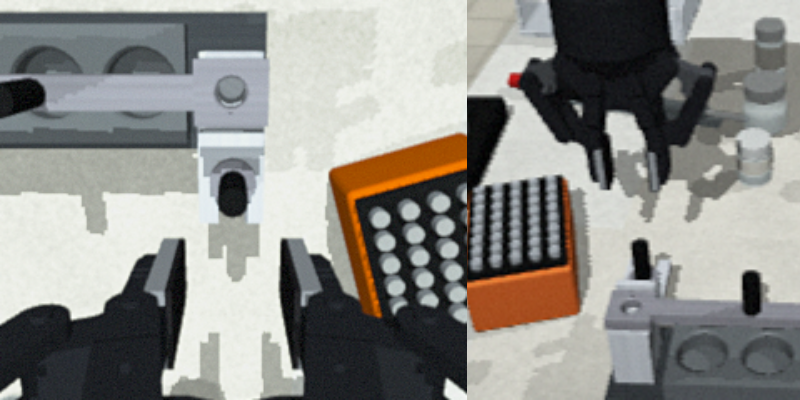

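>>> {"api": "step_arm", "payload": {"steps": [0.4, 0.156, -0.297, 0.03, 0, 0, 1, 0.4, 0.156, -0.297, 0.03, 0, 0, 1, 0.4, 0.156, -0.297, 0.03, 0, 0, 1, 0.4, 0.156, -0.297, 0.03, 0, 0, 1, 0.4, 0.156, -0.297, 0.03, 0, 0, 1, 0.4, 0.156, -0.297, 0.03, 0, 0, 1, 0.4, 0.156, -0.297, 0.03, 0, 0, 1]}}

```text
time_s: 11.25
position: [0.577, 0.1089, 0.1205]
tool_rot: [[0.665, 0.747, 0.0], [0.747, -0.665, 0.0], [0.0, 0.0, -1.0]]
ft_force: [-1.1, 0.1, 0.0]
grip_width: 0.0343
```

>>> {"api": "step_arm", "payload": {"steps": [0.4, 0, 0, 0, 0, 0, 1, 0.4, 0, 0, 0, 0, 0, 1, 0.4, 0, 0, 0, 0, 0, 1, 0.4, 0, 0, 0, 0, 0, 1, 0.4, 0, 0, 0, 0, 0, 1, 0.4, 0, 0, 0, 0, 0, 1, 0.4, 0, 0, 0, 0, 0, 1]}}

```text
time_s: 11.95
position: [0.577, 0.1089, 0.1204]
tool_rot: [[0.998, 0.059, 0.0], [0.059, -0.998, 0.0], [0.0, -0.0, -1.0]]
ft_force: [-0.1, -0.2, 0.4]
grip_width: 0.0343
```

```bash
python3 snap.py t10; python3 -c "
from h import *
plan([*rk(35,0),.060],3.28)
for a in imaging.pinpoint('wrist','bar_knob')[:2]: print(round(a['score'],2),np.round(atz('wrist',a['pixel'],.088)*1000,1))
print(rk(35,0))"
```

```text
[0.577  0.1089 0.1204] 0.0343 [-0.1 -0.2  0.4] 11.95
now [0.5769 0.1089 0.1204] yaw 3.43 t 12.05
shares [-0.      0.0003  0.2014] [0.     0.     0.0034]
0.93 [575.  108.1  88. ]
0.6 [562.1 -54.2  88. ]
[0.57694266 0.10880254]
```

View pics/t10.png

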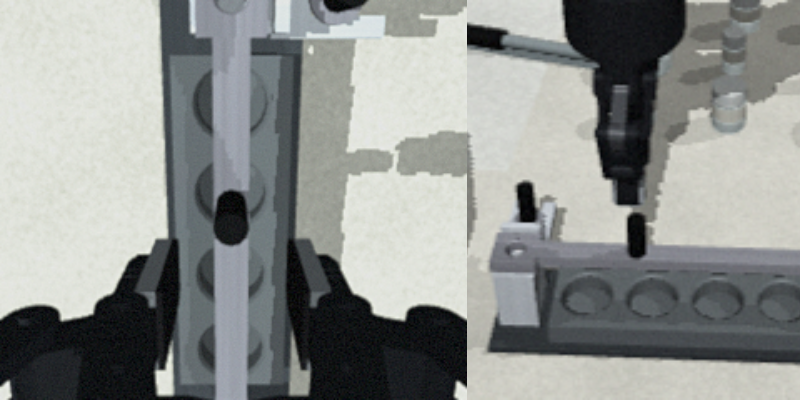

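>>> {"api": "step_arm", "payload": {"steps": [0.4, 0, 0, 0.1, 0, 0, 0, 0.4, 0, 0, 0.2, 0, 0, 0, 0.4, 0, 0, 0.2, 0, 0, 0, 0.2, 0, 0, 0.2, 0, 0, 0, 0.2, 0, 0, 0.2, 0, 0, 0, 0.2, 0, 0, 0.2, 0, 0, 0]}}

```text
time_s: 12.7
position: [0.5777, 0.1089, 0.0619]
tool_rot: [[0.998, 0.058, 0.003], [0.058, -0.998, -0.0], [0.003, 0.0, -1.0]]
ft_force: [0.9, -0.3, 0.7]
grip_width: 0.0171
```

```bash
python3 snap.py t11
```

```text
[0.5777 0.1089 0.0619] 0.0171 [ 0.9 -0.3  0.7] 12.7
```

View pics/t11.png

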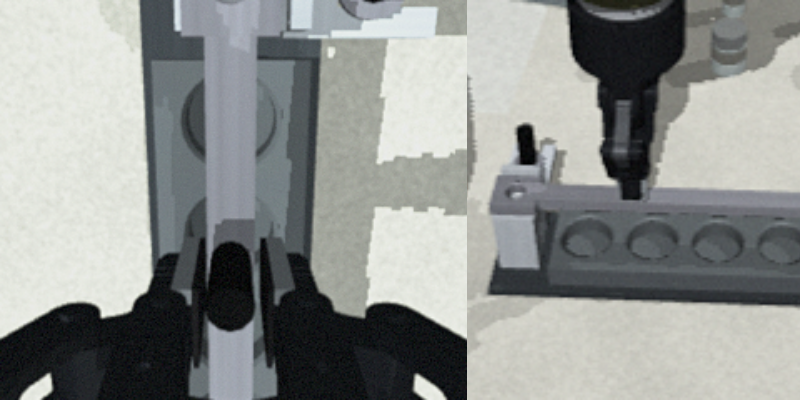

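Caged. Swing.

>>> {"api": "step_arm", "payload": {"steps": [0.2, -0.003, -0.06, 0, 0, 0, -0.143, 0.2, -0.013, -0.119, 0, 0, 0, -0.286, 0.2, -0.03, -0.176, 0, 0, 0, -0.429, 0.2, -0.053, -0.231, 0, 0, 0, -0.571, 0.2, -0.082, -0.284, 0, 0, 0, -0.714, 0.2, -0.116, -0.333, 0, 0, 0, -0.857, 0.2, -0.156, -0.377, 0, 0, 0, -1, 0.2, -0.156, -0.377, 0, 0, 0, -1]}}

```text
time_s: 13.6
position: [0.5225, 0.2204, 0.0609]
tool_rot: [[0.663, 0.749, -0.0], [0.749, -0.663, 0.0], [0.0, -0.0, -1.0]]
ft_force: [0.1, 0.2, -0.2]
grip_width: 0.0172
```

```bash
python3 snap.py t12
```

```text
[0.5225 0.2204 0.0609] 0.0172 [ 0.1  0.2 -0.2] 13.6
```

View pics/t12.png

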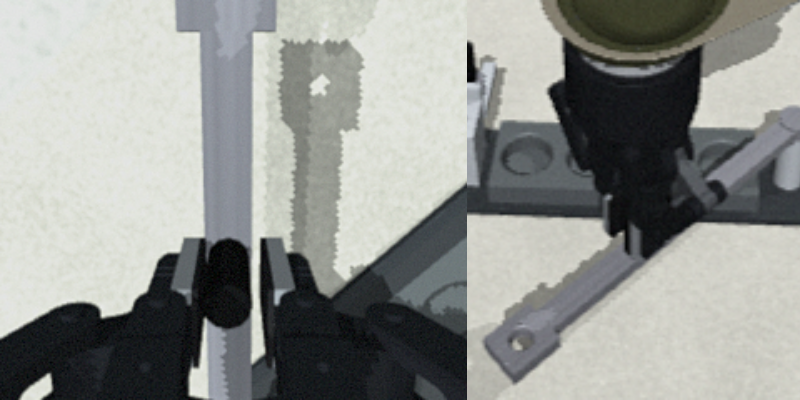

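>>> {"api": "step_arm", "payload": {"steps": [0.2, -0.003, -0.06, 0, 0, 0, -0.143, 0.2, -0.013, -0.119, 0, 0, 0, -0.286, 0.2, -0.03, -0.176, 0, 0, 0, -0.429, 0.2, -0.053, -0.231, 0, 0, 0, -0.571, 0.2, -0.082, -0.284, 0, 0, 0, -0.714, 0.2, -0.116, -0.333, 0, 0, 0, -0.857, 0.2, -0.156, -0.377, 0, 0, 0, -1, 0.2, -0.156, -0.377, 0, 0, 0, -1]}}

```text
time_s: 14.5
position: [0.4072, 0.2589, 0.0606]
tool_rot: [[-0.057, 0.998, -0.001], [0.998, 0.057, -0.0], [-0.0, -0.001, -1.0]]
ft_force: [-1.8, -0.7, -0.3]
grip_width: 0.0173
```

>>> {"api": "step_arm", "payload": {"steps": [0.2, -0.001, -0.035, 0, 0, 0, -0.08, 0.2, -0.001, -0.035, 0, 0, 0, -0.08]}}

```text
time_s: 14.7
position: [0.3983, 0.2581, 0.0606]
tool_rot: [[-0.116, 0.993, 0.0], [0.993, 0.116, -0.0], [-0.0, 0.0, -1.0]]
ft_force: [0.1, -0.1, 0.1]
grip_width: 0.0169
```

```bash
python3 snap.py t13
```

```text
[0.3983 0.2581 0.0606] 0.0169 [ 0.1 -0.1  0.1] 14.7
```

View pics/t13.png

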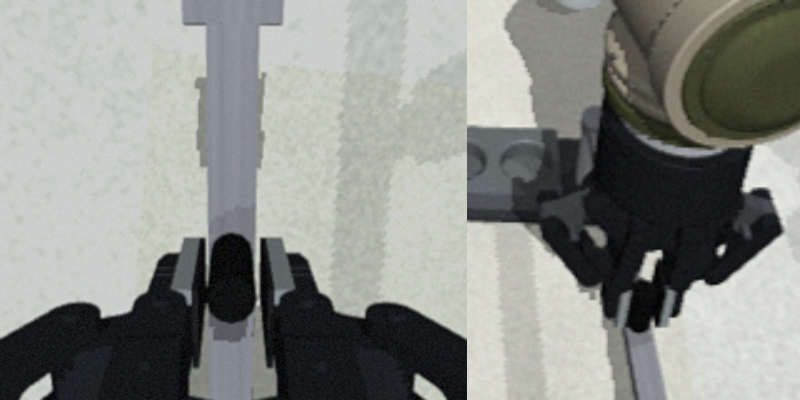

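>>> {"api": "step_arm", "payload": {"steps": [0.4, 0, 0, 0, 0, 0, 0, 0.4, 0, 0, 0, 0, 0, 0, 0.6, 0, 0, -0.15, 0, 0, 0, 0.6, 0, 0, -0.3, 0, 0, 0, 0.6, 0, 0, -0.45, 0, 0, 0, 0.6, 0, 0, -0.5, 0, 0, 0, 0.6, 0, 0, -0.5, 0, 0, 0]}}

```text
time_s: 15.5
position: [0.3987, 0.2588, 0.2126]
tool_rot: [[-0.12, 0.993, 0.005], [0.993, 0.12, 0.002], [0.001, 0.005, -1.0]]
ft_force: [0.1, -0.3, -0.5]
grip_width: 0.0511
```

```bash
python3 -c "
from h import *
plan([.47,.08,.22],96-45)"
```

```text
now [0.3987 0.2588 0.2126] yaw 96.87 t 15.5
shares [-0.62    0.1648 -0.0246] [ 0.0056 -0.0038  1.0193]
```

>>> {"api": "step_arm", "payload": {"steps": [0.6, -0.62, 0.165, -0.025, 0, 0, 1, 0.6, -0.62, 0.165, -0.025, 0, 0, 1, 0.6, -0.62, 0.165, -0.025, 0, 0, 1, 0.6, -0.62, 0.165, -0.025, 0, 0, 1, 0.6, -0.62, 0.165, -0.025, 0, 0, 1, 0.6, -0.62, 0.165, -0.025, 0, 0, 1, 0.6, -0.62, 0.165, -0.025, 0, 0, 1]}}

```text
time_s: 16.2
position: [0.4688, 0.0794, 0.2163]
tool_rot: [[0.618, 0.786, -0.003], [0.786, -0.618, 0.0], [-0.002, -0.002, -1.0]]
ft_force: [0.2, -0.5, 0.2]
grip_width: 0.0508
```

```bash
python3 -c "
from h import *
plan([.43,-.12,.25],7)"
```

```text
now [0.4688 0.0794 0.2163] yaw 51.83 t 16.2
shares [-0.6027  0.3087 -0.1121] [-0.0022  0.0032  0.9961]
```

>>> {"api": "step_arm", "payload": {"steps": [0.6, -0.603, 0.309, -0.112, 0, 0, 1, 0.6, -0.603, 0.309, -0.112, 0, 0, 1, 0.6, -0.603, 0.309, -0.112, 0, 0, 1, 0.6, -0.603, 0.309, -0.112, 0, 0, 1, 0.6, -0.603, 0.309, -0.112, 0, 0, 1, 0.6, -0.603, 0.309, -0.112, 0, 0, 1, 0.6, -0.603, 0.309, -0.112, 0, 0, 1]}}

```text
time_s: 16.9
position: [0.4303, -0.1199, 0.2506]
tool_rot: [[0.993, 0.121, -0.001], [0.121, -0.993, 0.001], [-0.001, -0.001, -1.0]]
ft_force: [0.1, 0.3, 0.7]
grip_width: 0.0515
```

```bash
cat > look.py <<'E'
from h import *
import sys
# find caps: depth points at given heights; circles
im,d=imaging.get_image("wrist"); c=cal("wrist"); cv2.imwrite("pics/%s.png"%sys.argv[1],im)
W=cloud("wrist",d,c); z=W[...,2]
s=env.observe(); T=(W-s["position"])@s["tool_rot"]
for lo,hi,nm in((.043,.053,"48"),(.053,.062,"jar55"),(.0625,.073,"66")):
    m=((z>lo)&(z<hi)&(W[...,1]<.02)&(W[...,2]<.1)).astype(np.uint8)
    m=cv2.morphologyEx(m,cv2.MORPH_OPEN,np.ones((3,3)))
    n,l,st,ce=cv2.connectedComponentsWithStats(m)
    for i in range(1,n):
        if st[i,4]<40: continue
        P=W[l==i][:,:2].astype(np.float32); (x,y),r=cv2.minEnclosingCircle((P*1000))
        print(nm,"px",np.round(ce[i]),"n",st[i,4],"c",round(x,1),round(y,1),"diam",round(2*r,1),"zmed",round(float(np.median(z[l==i]))*1000,1))
for t in("vial1","slim1","tall1"):
    for a in imaging.pinpoint("wrist",t): print(t,round(a["score"],2),np.round(a["pixel"]),np.round(atz("wrist",a["pixel"],0,c)*1000,1))
E
python3 look.py v1
```

```text
48 px [345.  15.] n 809 c 611.2 -127.0 diam 33.5 zmed 49.3
48 px [495.  33.] n 162 c 617.0 -303.3 diam 30.1 zmed 48.2
48 px [408.  35.] n 65 c 601.1 -201.7 diam 20.7 zmed 48.2
48 px [337.  96.] n 657 c 525.2 -129.0 diam 33.5 zmed 49.3
48 px [410. 104.] n 331 c 526.6 -218.6 diam 23.6 zmed 49.2
48 px [476. 119.] n 668 c 519.7 -301.7 diam 34.1 zmed 49.3
48 px [388. 182.] n 278 c 429.1 -209.6 diam 23.8 zmed 49.1
48 px [460. 193.] n 554 c 425.0 -306.6 diam 35.1 zmed 49.2
48 px [407. 228.] n 240 c 369.9 -247.3 diam 23.9 zmed 49.2
jar55 px [426.  21.] n 1351 c 614.2 -214.7 diam 43.8 zmed 56.3
jar55 px [500.  33.] n 101 c 614.2 -302.0 diam 25.4 zmed 57.4
66 px [517.  22.] n 947 c 620.7 -309.7 diam 34.6 zmed 67.3
vial1 0.98 [446. 184.] [ 426.9 -306.7    0. ]
vial1 0.95 [337. 100.] [ 523.6 -133.1    0. ]
vial1 0.85 [457. 120.] [ 517.3 -300.6    0. ]
vial1 0.63 [344.  28.] [ 610.3 -129.5    0. ]
vial1 0.21 [157. 122.] [464.4 110.7   0. ]
slim1 0.78 [382. 181.] [ 421. -214.    0.]
slim1 0.72 [398. 220.] [ 364.5 -248.6    0. ]
slim1 0.65 [398. 107.] [ 524.7 -216.9    0. ]
slim1 0.44 [516. 257.] [ 326.2 -444.     0. ]
tall1 0.6 [482.  40.] [ 618.5 -307.7    0. ]
```

View pics/v1.png

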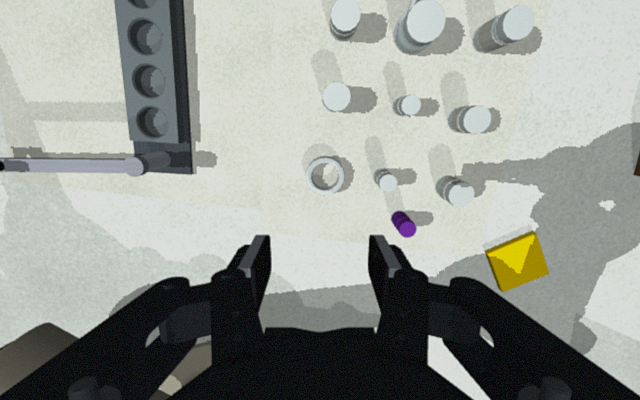

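```bash
python3 -c "
from h import *
plan([.5252,-.1290,.09],3.28)"
```

```text
now [ 0.4306 -0.1193  0.2512] yaw 7.04 t 17.1
shares [0.3095 0.0709 0.537 ] [-0.0005  0.0008  0.0835]
```

>>> {"api": "step_arm", "payload": {"steps": [0.62, 0.309, 0.071, 0.3, 0, 0, 0.083, 0.62, 0.309, 0.071, 0.4, 0, 0, 0.083, 0.62, 0.309, 0.071, 0.5, 0, 0, 0.083, 0.62, 0.309, 0.071, 0.537, 0, 0, 0.083, 0.62, 0.309, 0.071, 0.537, 0, 0, 0.083]}}

```text
time_s: 17.6
position: [0.5237, -0.1283, 0.0857]
tool_rot: [[0.998, 0.057, -0.009], [0.057, -0.998, 0.004], [-0.008, -0.005, -1.0]]
ft_force: [-0.3, 0.4, 0.4]
grip_width: 0.0529
```

```bash
python3 look.py v2|grep 48; python3 snap.py v2s; python3 -c "
from h import *
plan([.5252,-.1290,.004],3.28)"
```

```text
48 px [582.  90.] n 633 c 620.7 -308.5 diam 33.8 zmed 48.1
48 px [429.  98.] n 161 c 609.3 -200.4 diam 26.7 zmed 49.3
48 px [322. 193.] n 171 c 536.4 -130.5 diam 26.1 zmed 51.0
48 px [302. 210.] n 126 c 527.0 -116.9 diam 16.1 zmed 52.4
48 px [320. 219.] n 270 c 523.8 -132.9 diam 27.2 zmed 52.3
48 px [433. 209.] n 219 c 529.1 -217.7 diam 22.7 zmed 49.3
48 px [339. 209.] n 50 c 530.3 -142.4 diam 9.3 zmed 52.4
48 px [327. 211.] n 53 c 528.3 -134.6 diam 9.5 zmed 52.5
48 px [536. 222.] n 414 c 523.0 -298.0 diam 31.4 zmed 48.1
48 px [448. 376.] n 107 c 378.5 -251.8 diam 17.0 zmed 48.0
slim1 0.78 [428. 348.] [ 364.4 -253.3    0. ]
[ 0.5257 -0.13    0.0928] 0.0528 [ 0.4  0.9 -0.3] 17.8
now [ 0.5256 -0.1301  0.0927] yaw 3.19 t 17.9
shares [-0.0022 -0.0042  0.2957] [ 0.0025 -0.0043 -0.002 ]
```

View pics/v2s.png

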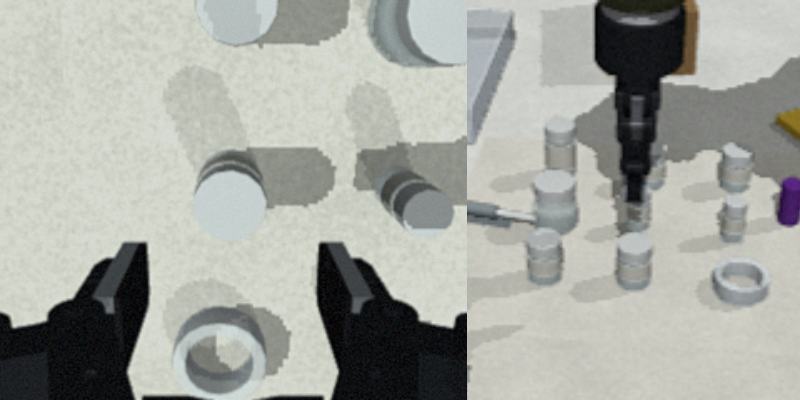

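```bash
cat > cap.py <<'E'
from h import *
import sys
# refine circle near (x,y) mm at cap height h
x0,y0,h=[float(v) for v in sys.argv[1:4]]
im,d=imaging.get_image("wrist"); c=cal("wrist"); W=cloud("wrist",d,c)*1000
m=(abs(W[...,0]-x0)<26)&(abs(W[...,1]-y0)<26)&(abs(W[...,2]-h-2)<4)
P=W[m][:,:2].astype(np.float32); (x,y),r=cv2.minEnclosingCircle(P)
lo,hi=np.percentile(P,[1,99],axis=0); print("circ",x,y,2*r,"mid",(lo+hi)/2,hi-lo,"zmed",np.median(W[m][:,2]),len(P))
if len(sys.argv)>4: plan([x/1000,y/1000,float(sys.argv[4])],3.28)
E
python3 cap.py 527 -129 48 .004
```

```text
circ 524.9747314453125 -129.67848205566406 33.98314666748047 mid [ 525.16771637 -129.50771252] [31.30175232 31.02467049] zmed 48.94250036300828 1490
now [ 0.5255 -0.13    0.0924] yaw 3.18 t 17.95
shares [-0.0024 -0.0017  0.2945] [ 0.0021 -0.0036 -0.0021]
```

>>> {"api": "step_arm", "payload": {"steps": [0.62, -0.002, -0.002, 0.13, 0, 0, 0, 0.62, -0.002, -0.002, 0.23, 0, 0, 0, 0.62, -0.002, -0.002, 0.294, 0, 0, 0, 0.62, -0.002, -0.002, 0.294, 0, 0, 0, 0.3, -0.002, -0.002, 0.294, 0, 0, 0, 0.3, -0.002, -0.002, 0.294, 0, 0, 0, 0.3, -0.002, -0.002, 0.294, 0, 0, 0, 0.3, -0.002, -0.002, 0.294, 0, 0, 0], "grip_force": 30}}

```text
time_s: 18.75
position: [0.5254, -0.1296, 0.0039]
tool_rot: [[0.998, 0.056, 0.003], [0.056, -0.998, -0.001], [0.003, 0.002, -1.0]]
ft_force: [-1.5, 0.2, 6.9]
grip_width: 0.033
```

```bash
python3 snap.py v3s
```

```text
[ 0.5254 -0.1296  0.0039] 0.033 [-1.5  0.2  6.9] 18.75
```

View pics/v3s.png

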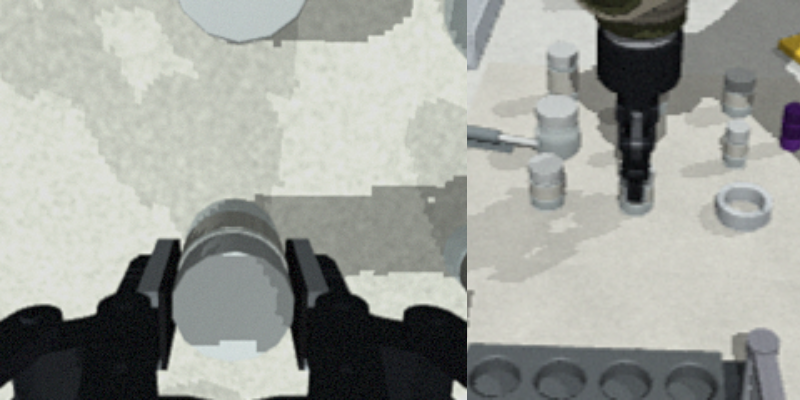

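>>> {"api": "step_arm", "payload": {"steps": [0.3, 0, 0, -0.1, 0, 0, 0, 0.3, 0, 0, -0.2, 0, 0, 0, 0.3, 0, 0, -0.3, 0, 0, 0, 0.3, 0, 0, -0.4, 0, 0, 0, 0.3, 0, 0, -0.4, 0, 0, 0]}}

```text
time_s: 19.35
position: [0.5262, -0.1299, 0.1266]
tool_rot: [[0.998, 0.056, 0.007], [0.056, -0.998, -0.004], [0.007, 0.004, -1.0]]
ft_force: [0.1, -0.3, -1.4]
grip_width: 0.0328
```

```bash
python3 snap.py v4s; python3 -c "
from h import *
for i in range(4): print(rk(-75+50*i,0))
plan([*rk(-25,0),.10],3.28)"
```

```text
[ 0.5262 -0.1299  0.1266] 0.0328 [ 0.1 -0.3 -1.4] 19.35
[0.46712286 0.10250883]
[0.51704095 0.10536961]
[0.56695905 0.10823039]
[0.61687714 0.11109117]
now [ 0.5244 -0.1292  0.1226] yaw 3.18 t 19.45
shares [ 0.0188 -0.7819  0.075 ] [ 0.0007 -0.0012 -0.0022]
```

View pics/v4s.png

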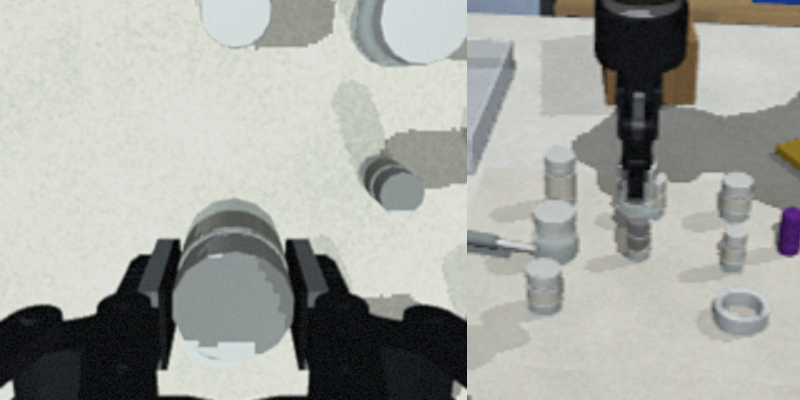

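>>> {"api": "step_arm", "payload": {"steps": [0.3, 0.019, -0.782, 0, 0, 0, 0, 0.3, 0.019, -0.782, 0, 0, 0, 0, 0.3, 0.019, -0.782, 0, 0, 0, 0, 0.3, 0.019, -0.782, 0, 0, 0, 0, 0.3, 0.019, -0.782, 0.075, 0, 0, 0, 0.3, 0.019, -0.782, 0.075, 0, 0, 0, 0.3, 0.019, -0.782, 0.075, 0, 0, 0]}}

```text
time_s: 20.15
position: [0.5164, 0.1057, 0.0984]
tool_rot: [[0.998, 0.057, -0.003], [0.057, -0.998, -0.0], [-0.003, 0.0, -1.0]]
ft_force: [0.6, -0.3, -1.0]
grip_width: 0.0332
```

```bash
cat > well.py <<'E'
from h import *
import sys
# well circles in wrist view: block-top hole fit using depth
i=int(sys.argv[1]); im,d=imaging.get_image("wrist"); c=cal("wrist"); W=cloud("wrist",d,c)
a=np.radians(RY); D=(W[...,:2]-RC)*1000; rx=D@[np.cos(a),np.sin(a)]; ry=D@[-np.sin(a),np.cos(a)]
z=W[...,2]
m=(z>.021)&(z<.030)
# edges of block: ry extents near each x, x extents
k=m&(abs(rx)<90); 
for lo,hi in((-90,-60),(-40,-10),(10,40),(60,90)):
    q=k&(rx>lo)&(rx<hi)
    if q.sum()>50: print("block ry range at",lo,hi,np.percentile(ry[q],[1,99]))
q=m&(abs(ry)<30)
if q.any(): print("block rx range",np.percentile(rx[q],[.5,99.5]))
for j in range(4):
    x0=-75+50*j
    h=(z<.02)&(abs(rx-x0)<25)&(abs(ry)<25)
    if h.sum()>60:
        P=np.stack([rx[h],ry[h]],1).astype(np.float32); (u,v),r=cv2.minEnclosingCircle(P); print("hole",j,u-x0,v,2*r,h.sum())
for t in imaging.pinpoint("wrist","well0"):
    w=atz("wrist",t["pixel"],.008,c); dd=(w[:2]-RC)*1000; print("net",round(t["score"],2),dd@[np.cos(a),np.sin(a)],dd@[-np.sin(a),np.cos(a)])
E
python3 snap.py v5s; python3 well.py 1; python3 -c "
from h import *
plan([*rk(-25,0),.012],3.28)"
```

```text
[0.5164 0.1057 0.0984] 0.0332 [ 0.6 -0.3 -1. ] 20.15
block ry range at -40 -10 [-31.94350777  31.34136   ]
block ry range at 10 40 [-32.11209108  31.4524091 ]
block ry range at 60 90 [-229.83258848   31.33084946]
block rx range [-52.26499825 109.51614614]
hole 1 -1.0062904357910156 -0.267318457365036 38.070556640625 1121
hole 2 -0.6919536590576172 -0.27739417552948 38.173240661621094 1677
hole 3 -0.8177413940429688 -2.4139840602874756 42.55939865112305 1984
net 0.95 -26.820236968256395 1.3775014718894774
net 0.61 21.82177862421014 1.0056496262148298
net 0.61 74.80356319320715 -2.652726830986577
now [0.5175 0.1042 0.0999] yaw 3.09 t 20.35
shares [-0.0015 -0.0039  0.293 ] [ 0.0002 -0.0005 -0.0043]
```

View pics/v5s.png

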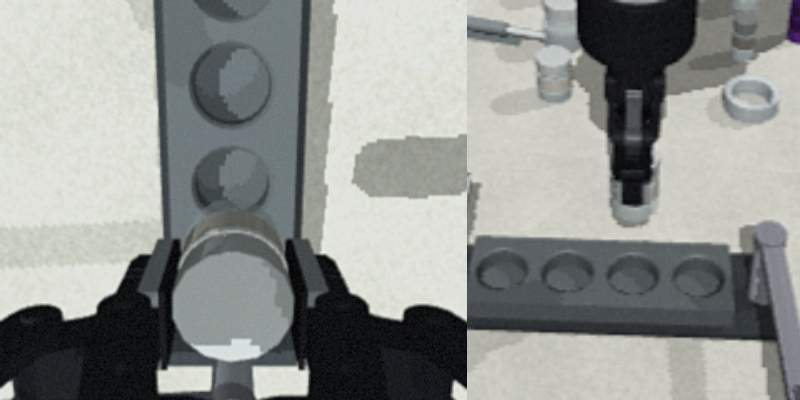

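```bash
sed -i 's/RC=np.array(.*/RC=np.array([.5413,.1065])/' h.py; sed -i 's/RC=np.array(\[.5413,.1065\]).*/RC=np.array([.5413,.1065]); RY=3.28/' h.py; python3 -c "
from h import *
for i in range(3):
  imaging.get_image('side');plan([*rk(-24.7,0),.012],3.28)"
```

```text
now [0.5175 0.1043 0.0999] yaw 3.08 t 20.4
shares [-0.0028 -0.0028  0.2931] [ 0.0002 -0.0006 -0.0044]
now [0.5174 0.1044 0.1   ] yaw 3.09 t 20.45
shares [-0.0027 -0.0023  0.2932] [ 0.0001 -0.0006 -0.0041]
now [0.5174 0.1046 0.1   ] yaw 3.11 t 20.5
shares [-0.0026 -0.0018  0.2932] [ 0.     -0.0006 -0.0038]
```

>>> {"api": "step_arm", "payload": {"steps": [0.3, -0.002, 0, 0.13, 0, 0, 0, 0.3, -0.002, 0, 0.18, 0, 0, 0, 0.3, -0.002, 0, 0.21, 0, 0, 0, 0.3, -0.002, 0, 0.21, 0, 0, 0]}}

```text
time_s: 20.9
position: [0.5164, 0.105, 0.0361]
tool_rot: [[0.998, 0.055, -0.001], [0.055, -0.998, 0.0], [-0.001, -0.0, -1.0]]
ft_force: [0.2, 0.9, -0.7]
grip_width: 0.0329
```

```bash
python3 snap.py v6s; python3 -c "
from h import *
plan([*rk(-24.7,0),.012],3.28)"
```

```text
[0.5164 0.105  0.0361] 0.0329 [ 0.2  0.9 -0.7] 20.9
now [0.5172 0.1052 0.0375] yaw 3.17 t 21.0
shares [-0.0019  0.0002  0.085 ] [ 0.0001 -0.0018 -0.0025]
```

View pics/v6s.png

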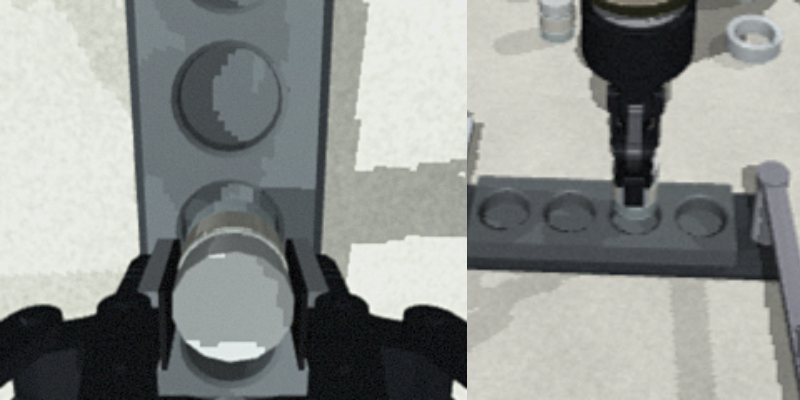

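Aligned with the second well from the hinge; lower.

>>> {"api": "step_arm", "payload": {"steps": [0.3, -0.001, 0, 0.03, 0, 0, 0, 0.3, -0.001, 0, 0.06, 0, 0, 0, 0.3, -0.001, 0, 0.082, 0, 0, 0, 0.3, -0.001, 0, 0.082, 0, 0, 0]}}

```text
time_s: 21.4
position: [0.5162, 0.1054, 0.0117]
tool_rot: [[0.998, 0.056, -0.0], [0.056, -0.998, 0.0], [-0.0, -0.0, -1.0]]
ft_force: [0.3, 0.5, -0.6]
grip_width: 0.0333
```

```bash
python3 snap.py v7s; python3 -c "
from h import *
plan([*rk(-24.7,0),.012],3.28)"
```

```text
[0.5162 0.1054 0.0117] 0.0333 [ 0.3  0.5 -0.6] 21.4
now [0.5162 0.1053 0.0118] yaw 3.18 t 21.5
shares [ 0.0016  0.0009 -0.0008] [-0.      0.0006 -0.0021]
```

View pics/v7s.png

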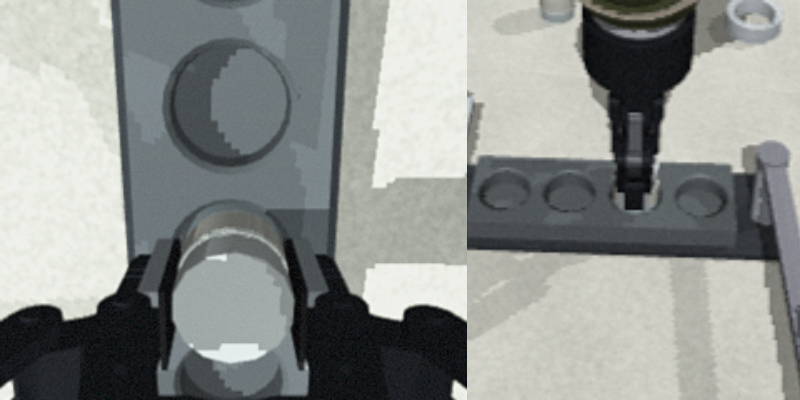

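>>> {"api": "step_arm", "payload": {"steps": [0.3, 0, 0, 0.004, 0, 0, 0, 0.6, 0, 0, 0.004, 0, 0, 0, 0.6, 0, 0, 0.004, 0, 0, 0, 0.6, 0, 0, -0.1, 0, 0, 0, 0.6, 0, 0, -0.25, 0, 0, 0, 0.6, 0, 0, -0.4, 0, 0, 0, 0.6, 0, 0, -0.6, 0, 0, 0, 0.6, 0, 0, -0.6, 0, 0, 0]}}

```text
time_s: 22.3
position: [0.5182, 0.1053, 0.1976]
tool_rot: [[0.998, 0.056, 0.01], [0.056, -0.998, -0.0], [0.01, 0.001, -1.0]]
ft_force: [0.5, 0.1, -0.2]
grip_width: 0.0512
```

```bash
python3 snap.py v8s; python3 cap.py 516.5 105 56;  python3 -c "
from h import *
print(rk(-25,0))
plan([.54,-.12,.19],3.28)"
```

```text
[0.5182 0.1053 0.1976] 0.0512 [ 0.5  0.1 -0.2] 22.3
circ 514.77734375 104.43211364746094 33.83248519897461 mid [514.89519531 104.29098465] [31.09060059 30.98914825] zmed 55.32602172431989 737
[0.51634095 0.10506961]
now [0.5161 0.1053 0.1917] yaw 3.18 t 22.45
shares [0.0379 0.7542 0.0057] [ 0.     -0.0001 -0.0022]
```

View pics/v8s.png

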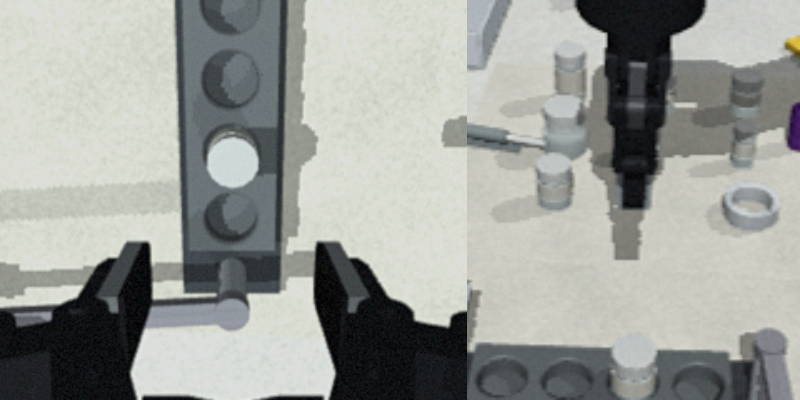

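>>> {"api": "step_arm", "payload": {"steps": [0.62, 0.038, 0.754, 0, 0, 0, 0, 0.62, 0.038, 0.754, 0, 0, 0, 0, 0.62, 0.038, 0.754, 0, 0, 0, 0, 0.62, 0.038, 0.754, 0, 0, 0, 0, 0.62, 0.038, 0.754, 0, 0, 0, 0, 0.62, 0.038, 0.754, 0, 0, 0, 0, 0.62, 0.038, 0.754, 0, 0, 0]}}

```text
schema error: expected a multiple of 7 numbers
```

```bash
python3 look.py v9|grep -v slim; python3 cap.py 611 -127 48 .08
```

```text
48 px [625. 106.] n 387 c 612.2 -208.9 diam 40.8 zmed 47.8
48 px [554. 103.] n 1001 c 610.9 -127.2 diam 34.8 zmed 47.8
48 px [616. 190.] n 427 c 525.8 -218.7 diam 25.3 zmed 47.9
48 px [580. 269.] n 363 c 428.7 -210.2 diam 25.6 zmed 48.0
48 px [596. 314.] n 325 c 369.0 -247.4 diam 25.5 zmed 48.1
jar55 px [634. 110.] n 367 c 609.3 -204.4 diam 36.7 zmed 54.8
vial1 0.96 [620. 257.] [ 425.7 -305.5    0. ]
vial1 0.81 [323. 176.] [514.2  99.8   0. ]
vial1 0.72 [523. 103.] [ 612.6 -126.7    0. ]
vial1 0.39 [487. 255.] [ 418.7 -125.5    0. ]
tall1 0.2 [319. 212.] [466.6 102.8   0. ]
circ 611.4443359375 -127.10794830322266 35.338375091552734 mid [ 611.8332489  -127.03624001] [31.16189575 31.83608322] zmed 49.361050392926266 991
now [0.5158 0.1053 0.1907] yaw 3.18 t 22.7
shares [0.2763 0.7912 0.3679] [-0.0003  0.0036 -0.0022]
```

View pics/v9.png

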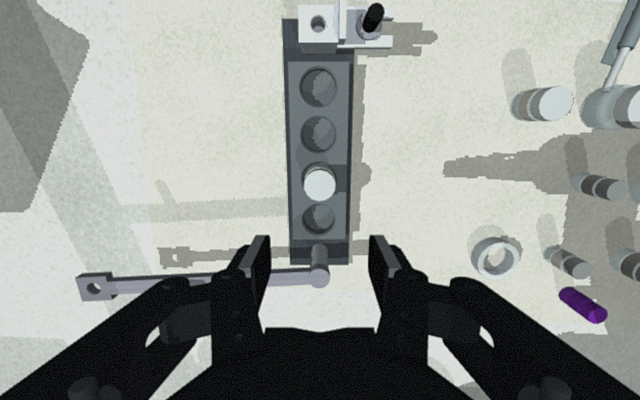

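>>> {"api": "step_arm", "payload": {"steps": [0.62, 0.276, 0.791, 0, 0, 0, 0, 0.62, 0.276, 0.791, 0, 0, 0, 0, 0.62, 0.276, 0.791, 0, 0, 0, 0, 0.62, 0.276, 0.791, 0.1, 0, 0, 0, 0.62, 0.276, 0.791, 0.25, 0, 0, 0, 0.62, 0.276, 0.791, 0.335, 0, 0, 0, 0.62, 0.276, 0.791, 0.335, 0, 0, 0, 0.62, 0.276, 0.791, 0.335, 0, 0, 0]}}

```text
time_s: 23.5
position: [0.6117, -0.1268, 0.0909]
tool_rot: [[0.998, 0.055, -0.002], [0.055, -0.998, 0.001], [-0.002, -0.001, -1.0]]
ft_force: [1.0, -0.3, 1.5]
grip_width: 0.0527
```

```bash
python3 snap.py v10s; python3 cap.py 611.4 -127 48 .004
```

```text
[ 0.6117 -0.1268  0.0909] 0.0527 [ 1.  -0.3  1.5] 23.5
circ 611.8085327148438 -127.61493682861328 33.82196807861328 mid [ 612.01826782 -127.79717236] [31.61095581 30.92200203] zmed 49.53947879685802 1486
now [ 0.6129 -0.1262  0.094 ] yaw 3.26 t 23.65
shares [-0.005   0.004   0.2999] [ 0.0019 -0.0042 -0.0005]
```

View pics/v10s.png

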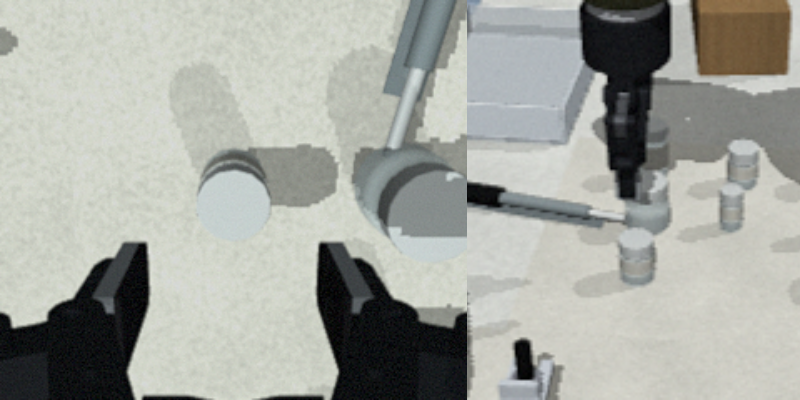

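>>> {"api": "step_arm", "payload": {"steps": [0.62, -0.002, 0.003, 0.13, 0, 0, 0, 0.62, -0.002, 0.003, 0.23, 0, 0, 0, 0.62, -0.002, 0.003, 0.295, 0, 0, 0, 0.62, -0.002, 0.003, 0.295, 0, 0, 0, 0.3, -0.002, 0.003, 0.295, 0, 0, 0, 0.3, -0.002, 0.003, 0.295, 0, 0, 0, 0.3, -0.002, 0.003, 0.295, 0, 0, 0, 0.3, -0.002, 0.003, 0.295, 0, 0, 0]}}

```text
time_s: 24.45
position: [0.6128, -0.128, 0.0055]
tool_rot: [[0.998, 0.056, 0.004], [0.056, -0.998, -0.001], [0.004, 0.001, -1.0]]
ft_force: [0.7, 1.5, 7.7]
grip_width: 0.0329
```

```bash
python3 snap.py v11s
```

```text
[ 0.6128 -0.128   0.0055] 0.0329 [0.7 1.5 7.7] 24.45
```

>>> {"api": "step_arm", "payload": {"steps": [0.3, 0, 0, -0.1, 0, 0, 0, 0.3, 0, 0, -0.2, 0, 0, 0, 0.3, 0, 0, -0.3, 0, 0, 0, 0.3, 0, 0, -0.4, 0, 0, 0, 0.3, 0, 0, -0.4, 0, 0, 0]}}

```text
time_s: 25.05
position: [0.6135, -0.1287, 0.1286]
tool_rot: [[0.998, 0.056, 0.009], [0.056, -0.998, -0.004], [0.009, 0.004, -1.0]]
ft_force: [0.1, 0.6, -0.6]
grip_width: 0.0329
```

```bash
python3 snap.py v12s; python3 -c "
from h import *
plan([*rk(75,0),.10],3.28)"
```

```text
[ 0.6135 -0.1287  0.1286] 0.0329 [ 0.1  0.6 -0.6] 25.05
now [ 0.6117 -0.128   0.1241] yaw 3.18 t 25.15
shares [ 0.0591 -0.7939  0.0797] [ 0.0011 -0.0021 -0.0021]
```

View pics/v12s.png

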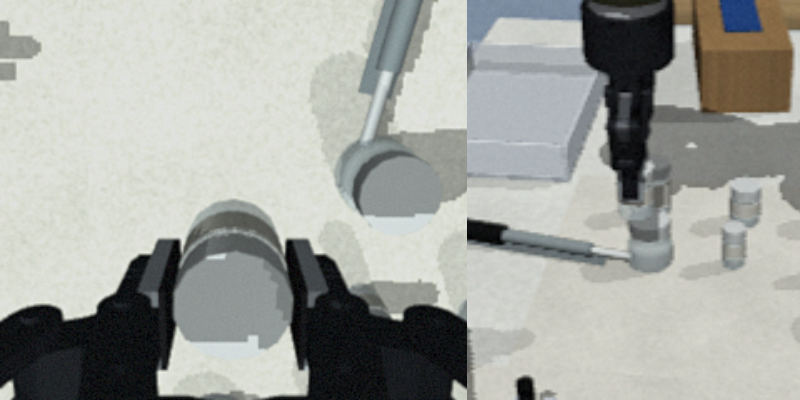

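>>> {"api": "step_arm", "payload": {"steps": [0.3, 0.06, -0.794, 0, 0, 0, 0, 0.3, 0.06, -0.794, 0, 0, 0, 0, 0.3, 0.06, -0.794, 0, 0, 0, 0, 0.3, 0.06, -0.794, 0, 0, 0, 0, 0.3, 0.06, -0.794, 0, 0, 0, 0, 0.3, 0.06, -0.794, 0.075, 0, 0, 0, 0.3, 0.06, -0.794, 0.075, 0, 0, 0, 0.3, 0.06, -0.794, 0.075, 0, 0, 0]}}

```text
time_s: 25.95
position: [0.6159, 0.1104, 0.1]
tool_rot: [[0.998, 0.055, -0.002], [0.055, -0.998, -0.0], [-0.002, 0.0, -1.0]]
ft_force: [0.7, 0.3, -0.6]
grip_width: 0.0328
```

```bash
python3 snap.py v13s; python3 well.py 3; python3 -c "
from h import *
plan([*rk(75.4,0),.013],3.28)"
```

```text
[0.6159 0.1104 0.1   ] 0.0328 [ 0.7  0.3 -0.6] 25.95
block ry range at -40 -10 [-31.70370954  31.79381195]
block ry range at 60 90 [-31.4356343   31.75820024]
block rx range [-52.01799372 100.19388811]
hole 3 9.330352783203125 1.7298775911331177 54.8966064453125 1191
net 0.62 74.50906035986581 1.063160388439017
now [0.6167 0.11   0.1013] yaw 3.11 t 26.15
shares [-0.0007 -0.0027  0.2944] [ 0.0001 -0.0013 -0.0039]
```

View pics/v13s.png

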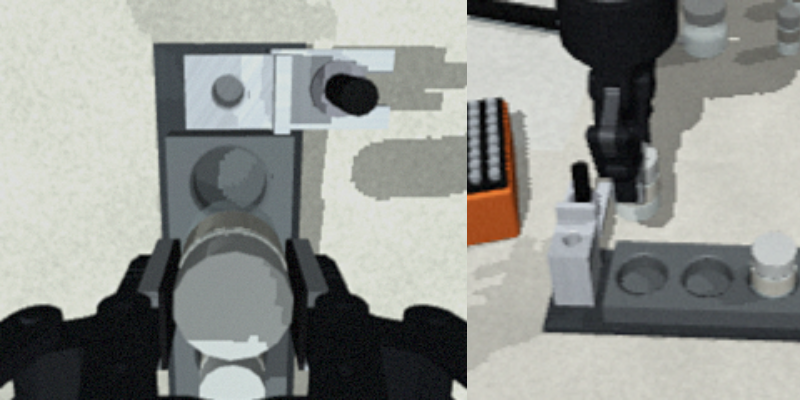

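>>> {"api": "step_arm", "payload": {"steps": [0.3, 0, -0.001, 0.13, 0, 0, 0, 0.3, 0, -0.001, 0.18, 0, 0, 0, 0.3, 0, -0.001, 0.21, 0, 0, 0, 0.3, 0, -0.001, 0.21, 0, 0, 0, 0.3, 0, -0.001, 0.24, 0, 0, 0, 0.3, 0, -0.001, 0.27, 0, 0, 0, 0.3, 0, -0.001, 0.29, 0, 0, 0, 0.3, 0, -0.001, 0.29, 0, 0, 0]}}

```text
time_s: 26.95
position: [0.6164, 0.1112, 0.0135]
tool_rot: [[0.998, 0.055, 0.0], [0.055, -0.998, -0.0], [0.0, 0.0, -1.0]]
ft_force: [-0.2, 0.4, -0.9]
grip_width: 0.0331
```

```bash
python3 snap.py v14s; python3 -c "
from h import *
plan([*rk(75.4,0),.013],3.28)"
```

```text
[0.6164 0.1112 0.0135] 0.0331 [-0.2  0.4 -0.9] 26.95
now [0.6163 0.1112 0.0135] yaw 3.18 t 27.05
shares [0.0008 0.0013 0.0018] [-0.     -0.     -0.0021]
```

View pics/v14s.png

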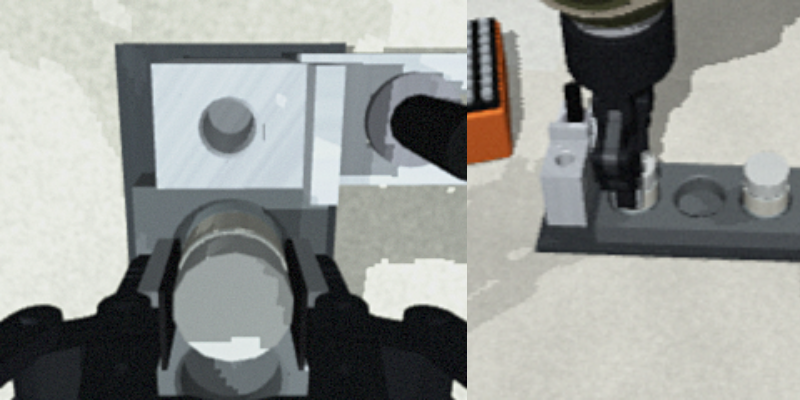

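Seated in well 3; release and rise.

>>> {"api": "step_arm", "payload": {"steps": [0.3, 0, 0, 0.004, 0, 0, 0, 0.6, 0, 0, 0.004, 0, 0, 0, 0.6, 0, 0, 0.004, 0, 0, 0, 0.6, 0, 0, -0.1, 0, 0, 0, 0.6, 0, 0, -0.25, 0, 0, 0, 0.6, 0, 0, -0.4, 0, 0, 0, 0.6, 0, 0, -0.6, 0, 0, 0, 0.6, 0, 0, -0.6, 0, 0, 0]}}

```text
time_s: 27.85
position: [0.6182, 0.1112, 0.1999]
tool_rot: [[0.998, 0.056, 0.011], [0.056, -0.998, -0.0], [0.01, 0.001, -1.0]]
ft_force: [0.4, 0.3, -0.3]
grip_width: 0.0512
```

```bash
python3 look.py v15|grep 48; python3 cap.py 616.2 110.8 56; python3 -c "
from h import *
print(rk(75,0))
plan([.45,-.29,.20],3.28)"
```

```text
48 px [594. 199.] n 291 c 613.7 -211.2 diam 41.5 zmed 48.0
48 px [587. 271.] n 323 c 526.4 -219.5 diam 25.1 zmed 47.8
48 px [638. 282.] n 45 c 515.1 -288.3 diam 18.6 zmed 45.4
48 px [561. 335.] n 92 c 432.3 -211.7 diam 22.5 zmed 47.7
48 px [628. 344.] n 478 c 424.6 -305.6 diam 36.5 zmed 47.8
66 px [481.  29.] n 95 c 774.0 -30.2 diam 9.8 zmed 64.4
circ 615.2908325195312 110.3163070678711 33.84294128417969 mid [615.37159943 110.59088776] [31.08291931 31.58410507] zmed 56.70969483261579 774
[0.61617714 0.11079117]
now [0.6156 0.1111 0.1914] yaw 3.18 t 28.1
shares [-0.6252  1.3044 -0.0265] [-0.0003  0.0048 -0.0023]
```

View pics/v15.png

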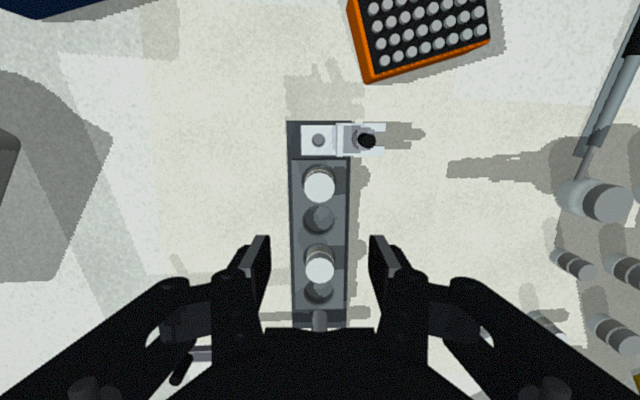

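>>> {"api": "step_arm", "payload": {"steps": [0.62, -0.31, 0.652, 0, 0, 0, 0, 0.62, -0.31, 0.652, 0, 0, 0, 0, 0.62, -0.31, 0.652, 0, 0, 0, 0, 0.62, -0.31, 0.652, 0, 0, 0, 0, 0.62, -0.31, 0.652, 0, 0, 0, 0]}}

```text
time_s: 28.6
position: [0.5322, -0.0925, 0.1919]
tool_rot: [[0.999, 0.052, -0.004], [0.052, -0.999, 0.001], [-0.004, -0.001, -1.0]]
ft_force: [0.3, 0.3, 0.7]
grip_width: 0.0524
```

>>> {"api": "step_arm", "payload": {"steps": [0.62, -0.27, 0.652, 0, 0, 0, 0, 0.62, -0.27, 0.652, 0, 0, 0, 0, 0.62, -0.27, 0.652, 0, 0, 0, 0, 0.62, -0.27, 0.652, 0, 0, 0, 0, 0.62, -0.27, 0.652, 0, 0, 0, 0, 0.62, -0.27, 0.652, 0, 0, 0, 0]}}

```text
time_s: 29.2
position: [0.4634, -0.2901, 0.1919]
tool_rot: [[0.999, 0.052, -0.002], [0.052, -0.999, 0.002], [-0.002, -0.002, -1.0]]
ft_force: [0.9, 0.4, -0.3]
grip_width: 0.0528
```

```bash
python3 look.py v16; python3 cap.py 520 -301 48 .09
```

```text
48 px [262.  43.] n 42 c 597.7 -226.5 diam 12.2 zmed 47.9
48 px [587. 126.] n 940 c 534.4 -560.4 diam 119.6 zmed 48.0
48 px [254. 119.] n 441 c 526.9 -218.2 diam 23.8 zmed 49.5
48 px [334. 130.] n 843 c 520.0 -301.0 diam 33.6 zmed 49.6
48 px [246. 209.] n 370 c 429.3 -209.0 diam 23.8 zmed 49.5
48 px [332. 216.] n 690 c 425.8 -306.1 diam 34.1 zmed 49.5
48 px [279. 259.] n 328 c 369.7 -246.7 diam 24.0 zmed 49.4
jar55 px [247.  22.] n 1828 c 613.7 -214.2 diam 43.1 zmed 56.6
jar55 px [595. 126.] n 917 c 534.5 -560.7 diam 119.7 zmed 57.6
66 px [351.  16.] n 1175 c 620.8 -308.7 diam 33.8 zmed 67.7
66 px [605. 127.] n 1205 c 534.2 -561.1 diam 120.0 zmed 67.8
vial1 0.78 [332. 130.] [ 517.9 -301.1    0. ]
vial1 0.62 [330. 206.] [ 423.6 -304.4    0. ]
slim1 0.91 [254. 199.] [ 427.1 -207.7    0. ]
slim1 0.91 [259. 119.] [ 526.7 -213.6    0. ]
slim1 0.84 [286. 243.] [ 368.2 -249.6    0. ]
tall1 0.65 [343.  35.] [ 620.2 -306.5    0. ]
circ 519.2081298828125 -302.6285095214844 33.44791030883789 mid [ 519.22856293 -302.85445251] [31.18933411 30.90465698] zmed 49.456637597195815 831
now [ 0.4648 -0.2875  0.1935] yaw 3.31 t 29.45
shares [0.1781 0.061  0.3448] [-0.0007  0.0003  0.0006]
```

View pics/v16.png

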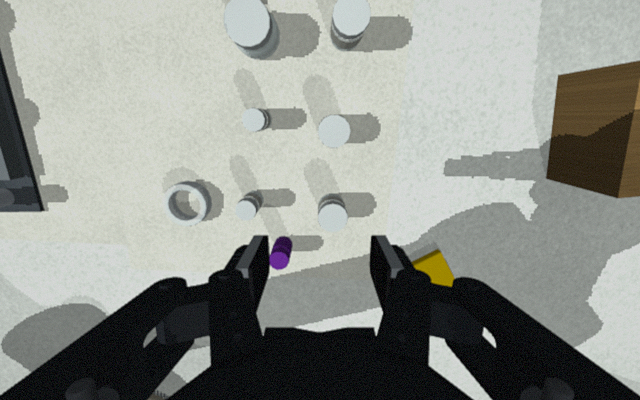

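>>> {"api": "step_arm", "payload": {"steps": [0.62, 0.178, 0.055, 0.1, 0, 0, 0, 0.62, 0.178, 0.055, 0.25, 0, 0, 0, 0.62, 0.178, 0.055, 0.34, 0, 0, 0, 0.62, 0.178, 0.055, 0.34, 0, 0, 0, 0.62, 0.178, 0.055, 0.34, 0, 0, 0]}}

```text
time_s: 29.95
position: [0.5191, -0.3021, 0.0926]
tool_rot: [[0.998, 0.057, 0.001], [0.057, -0.998, -0.0], [0.0, 0.0, -1.0]]
ft_force: [1.3, 0.1, 1.3]
grip_width: 0.0526
```

```bash
python3 cap.py 519.6 -301.8 48 .004;  python3 cap.py 519.6 -301.8 48 .004
```

```text
circ 519.4357299804688 -303.3487548828125 34.16355895996094 mid [ 519.88804932 -303.08333374] [31.64375244 31.10732422] zmed 50.21070981537956 1512
now [ 0.5194 -0.3026  0.0936] yaw 3.23 t 30.0
shares [-0.0005  0.0019  0.2988] [ 0.0026 -0.0026 -0.0011]
circ 519.2027587890625 -302.9590148925781 33.87129211425781 mid [ 519.60555237 -302.8680365 ] [31.52716187 30.84980591] zmed 49.58460325212183 1497
now [ 0.5194 -0.3029  0.094 ] yaw 3.21 t 30.05
shares [-0.0015 -0.0006  0.3   ] [ 0.0035 -0.0036 -0.0015]
```

>>> {"api": "step_arm", "payload": {"steps": [0.62, 0, 0, 0.13, 0, 0, 0, 0.62, 0, 0, 0.23, 0, 0, 0, 0.62, 0, 0, 0.298, 0, 0, 0, 0.62, 0, 0, 0.298, 0, 0, 0, 0.3, 0, 0, 0.298, 0, 0, 0, 0.3, 0, 0, 0.298, 0, 0, 0, 0.3, 0, 0, 0.298, 0, 0, 0, 0.3, 0, 0, 0.298, 0, 0, 0]}}

```text
time_s: 30.85
position: [0.5195, -0.3034, 0.0046]
tool_rot: [[0.998, 0.056, 0.003], [0.056, -0.998, -0.003], [0.003, 0.003, -1.0]]
ft_force: [-0.9, 1.1, 7.7]
grip_width: 0.0333
```

```bash
python3 snap.py v17s
```

```text
[ 0.5195 -0.3034  0.0046] 0.0333 [-0.9  1.1  7.7] 30.85
```

>>> {"api": "step_arm", "payload": {"steps": [0.3, 0, 0, -0.1, 0, 0, 0, 0.3, 0, 0, -0.2, 0, 0, 0, 0.3, 0, 0, -0.3, 0, 0, 0, 0.3, 0, 0, -0.4, 0, 0, 0, 0.3, 0, 0, -0.4, 0, 0, 0]}}

```text
time_s: 31.45
position: [0.5201, -0.3039, 0.1274]
tool_rot: [[0.998, 0.056, 0.007], [0.056, -0.998, -0.006], [0.007, 0.007, -1.0]]
ft_force: [0.7, -0.7, -1.0]
grip_width: 0.0328
```

```bash
python3 snap.py v18s; python3 -c "
from h import *
plan([*rk(25.2,0),.10],3.28)"
```

```text
[ 0.5201 -0.3039  0.1274] 0.0328 [ 0.7 -0.7 -1. ] 31.45
now [ 0.5185 -0.3026  0.1229] yaw 3.18 t 31.55
shares [ 0.2355 -1.3575  0.0753] [ 0.0013 -0.0013 -0.0021]
```

View pics/v18s.png

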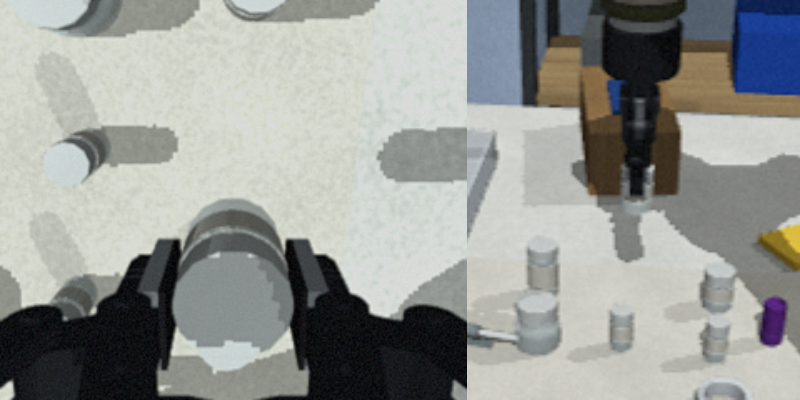

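>>> {"api": "step_arm", "payload": {"steps": [0.3, 0.117, -0.68, 0, 0, 0, 0, 0.3, 0.117, -0.68, 0, 0, 0, 0, 0.3, 0.117, -0.68, 0, 0, 0, 0, 0.3, 0.117, -0.68, 0, 0, 0, 0, 0.3, 0.117, -0.68, 0, 0, 0, 0]}}

```text
time_s: 32.05
position: [0.5414, -0.0919, 0.1211]
tool_rot: [[0.998, 0.06, -0.003], [0.06, -0.998, 0.002], [-0.003, -0.002, -1.0]]
ft_force: [0.5, -0.4, -1.1]
grip_width: 0.033
```

>>> {"api": "step_arm", "payload": {"steps": [0.3, 0.117, -0.677, 0, 0, 0, 0, 0.3, 0.117, -0.677, 0, 0, 0, 0, 0.3, 0.117, -0.677, 0, 0, 0, 0, 0.3, 0.117, -0.677, 0, 0, 0, 0, 0.3, 0.117, -0.677, 0, 0, 0, 0, 0.3, 0.117, -0.677, 0.072, 0, 0, 0, 0.3, 0.117, -0.677, 0.072, 0, 0, 0, 0.3, 0.117, -0.677, 0.072, 0, 0, 0]}}

```text
time_s: 32.85
position: [0.5658, 0.1069, 0.1001]
tool_rot: [[0.999, 0.055, -0.002], [0.055, -0.999, -0.0], [-0.002, 0.0, -1.0]]
ft_force: [0.4, -0.6, -1.4]
grip_width: 0.0334
```

```bash
python3 snap.py v19s; python3 -c "
from h import *
plan([*rk(25.2,0),.0125],3.28)"
```

```text
[0.5658 0.1069 0.1001] 0.0334 [ 0.4 -0.6 -1.4] 32.85
now [0.5664 0.1069 0.1011] yaw 3.12 t 32.95
shares [ 0.0004 -0.0034  0.2954] [ 0.0002 -0.0006 -0.0037]
```

View pics/v19s.png

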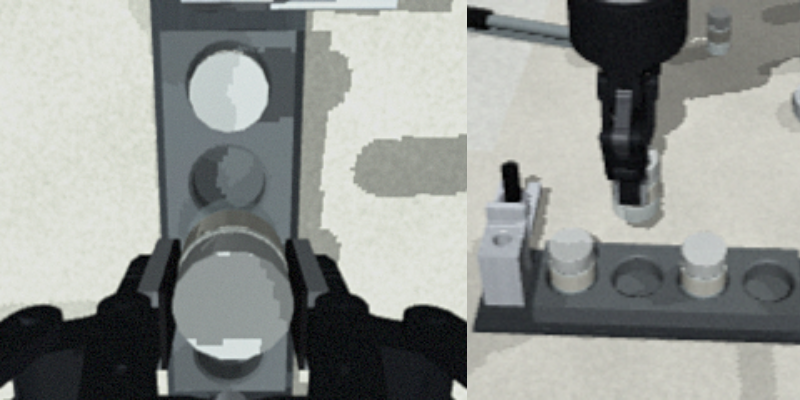

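>>> {"api": "step_arm", "payload": {"steps": [0.3, 0, -0.002, 0.13, 0, 0, 0, 0.3, 0, -0.002, 0.18, 0, 0, 0, 0.3, 0, -0.002, 0.21, 0, 0, 0, 0.3, 0, -0.002, 0.21, 0, 0, 0, 0.3, 0, -0.002, 0.24, 0, 0, 0, 0.3, 0, -0.002, 0.27, 0, 0, 0, 0.3, 0, -0.002, 0.292, 0, 0, 0, 0.3, 0, -0.002, 0.292, 0, 0, 0]}}

```text
time_s: 33.75
position: [0.566, 0.1084, 0.0126]
tool_rot: [[0.998, 0.055, -0.0], [0.055, -0.998, 0.0], [-0.0, -0.0, -1.0]]
ft_force: [0.2, 0.6, -1.7]
grip_width: 0.033
```

```bash
python3 snap.py v20s; python3 -c "
from h import *
plan([*rk(25.2,0),.0125],3.28)"
```

```text
[0.566  0.1084 0.0126] 0.033 [ 0.2  0.6 -1.7] 33.75
now [0.566  0.1084 0.0129] yaw 3.18 t 33.85
shares [0.0015 0.0015 0.0014] [-0.      0.0002 -0.0021]
```

View pics/v20s.png

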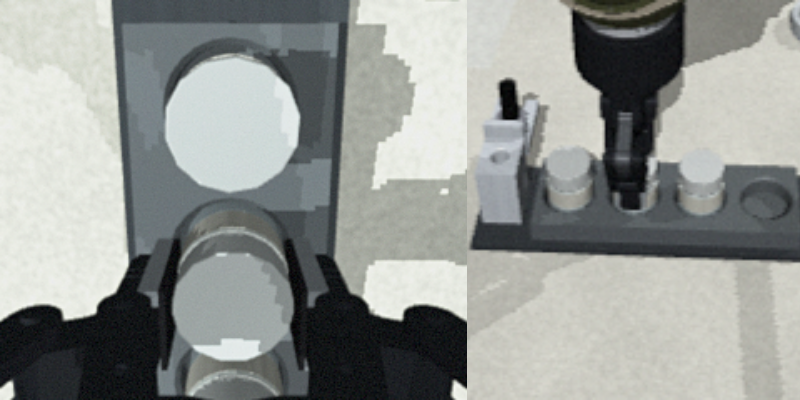

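>>> {"api": "step_arm", "payload": {"steps": [0.3, 0, 0, 0.004, 0, 0, 0, 0.6, 0, 0, 0.004, 0, 0, 0, 0.6, 0, 0, 0.004, 0, 0, 0, 0.6, 0, 0, -0.1, 0, 0, 0, 0.6, 0, 0, -0.25, 0, 0, 0, 0.6, 0, 0, -0.4, 0, 0, 0, 0.6, 0, 0, -0.6, 0, 0, 0, 0.6, 0, 0, -0.6, 0, 0, 0]}}

```text
time_s: 34.65
position: [0.5679, 0.1084, 0.199]
tool_rot: [[0.998, 0.056, 0.01], [0.056, -0.998, -0.0], [0.01, 0.001, -1.0]]
ft_force: [0.9, -0.8, -0.1]
grip_width: 0.0512
```

```bash
python3 snap.py v21s; python3 cap.py 566 108 56; python3 -c "
from h import *
print(rk(25,0))
plan([.38,-.28,.20],3.28)"
```

```text
[0.5679 0.1084 0.199 ] 0.0512 [ 0.9 -0.8 -0.1] 34.65
circ 564.7216186523438 107.53661346435547 33.456424713134766 mid [564.59761017 107.44926605] [31.59485535 31.0276326 ] zmed 55.14138335532279 714
[0.56625905 0.10793039]
now [0.5658 0.1084 0.1927] yaw 3.18 t 34.8
shares [-0.6902  1.2582 -0.0243] [ 0.     -0.0002 -0.0022]
```

View pics/v21s.png

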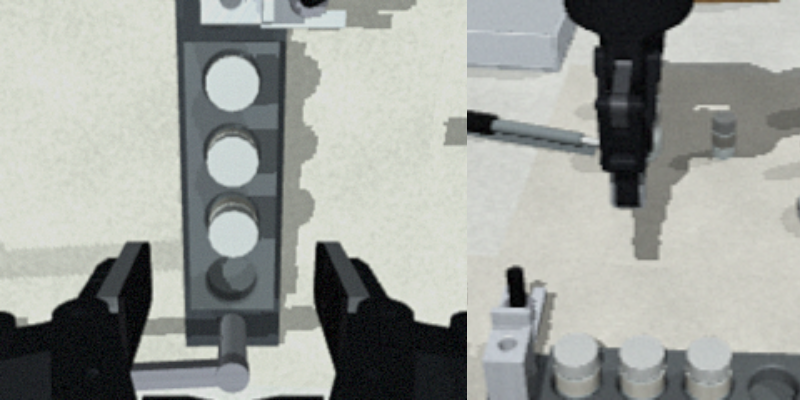

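>>> {"api": "step_arm", "payload": {"steps": [0.62, -0.33, 0.63, 0, 0, 0, 0, 0.62, -0.33, 0.63, 0, 0, 0, 0, 0.62, -0.33, 0.63, 0, 0, 0, 0, 0.62, -0.33, 0.63, 0, 0, 0, 0, 0.62, -0.33, 0.63, 0, 0, 0, 0]}}

```text
time_s: 35.3
position: [0.4753, -0.0887, 0.191]
tool_rot: [[0.999, 0.052, -0.004], [0.052, -0.999, 0.001], [-0.004, -0.001, -1.0]]
ft_force: [1.2, 0.1, -0.0]
grip_width: 0.0529
```

>>> {"api": "step_arm", "payload": {"steps": [0.62, -0.3, 0.65, 0, 0, 0, 0, 0.62, -0.3, 0.65, 0, 0, 0, 0, 0.62, -0.3, 0.65, 0, 0, 0, 0, 0.62, -0.3, 0.65, 0, 0, 0, 0, 0.62, -0.3, 0.65, 0, 0, 0, 0, 0.62, -0.3, 0.65, 0, 0, 0, 0]}}

```text
time_s: 35.9
position: [0.3977, -0.2865, 0.1913]
tool_rot: [[0.999, 0.052, -0.002], [0.052, -0.999, 0.002], [-0.002, -0.003, -1.0]]
ft_force: [-0.3, 1.4, -0.8]
grip_width: 0.0529
```

```bash
python3 look.py v22; python3 cap.py 425.5 -306 48 .09
```

```text
48 px [611.  61.] n 1088 c 531.1 -561.1 diam 112.5 zmed 48.2
48 px [257.  49.] n 552 c 526.4 -218.0 diam 24.1 zmed 49.5
48 px [248. 150.] n 412 c 429.0 -208.8 diam 23.7 zmed 49.4
48 px [340. 158.] n 789 c 425.5 -306.0 diam 33.8 zmed 49.5
48 px [283. 206.] n 352 c 369.7 -246.7 diam 23.5 zmed 49.4
jar55 px [620.  61.] n 1056 c 529.3 -562.0 diam 110.2 zmed 57.6
66 px [630.  69.] n 1127 c 527.8 -561.8 diam 106.5 zmed 67.2
vial1 0.57 [337. 153.] [ 425.5 -305.8    0. ]
slim1 0.93 [290. 196.] [ 368.4 -249.8    0. ]
slim1 0.84 [258. 147.] [ 427.9 -209.     0. ]
slim1 0.84 [266.  57.] [ 528.1 -218.1    0. ]
circ 425.072509765625 -307.4386291503906 33.64797592163086 mid [ 424.9857309  -307.26053894] [31.11914429 31.23900818] zmed 49.36514774111461 780
now [ 0.3991 -0.2841  0.1928] yaw 3.3 t 36.15
shares [0.082  0.0829 0.3425] [-0.0009  0.0003  0.0004]
```

View pics/v22.png

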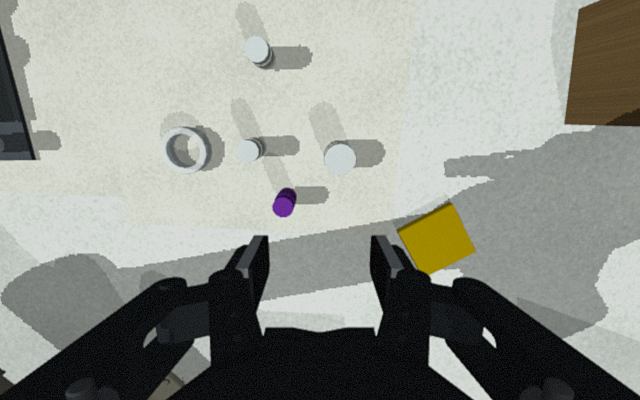

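>>> {"api": "step_arm", "payload": {"steps": [0.62, 0.083, 0.077, 0.1, 0, 0, 0, 0.62, 0.083, 0.077, 0.25, 0, 0, 0, 0.62, 0.083, 0.077, 0.34, 0, 0, 0, 0.62, 0.083, 0.077, 0.34, 0, 0, 0, 0.62, 0.083, 0.077, 0.34, 0, 0, 0]}}

```text
time_s: 36.65
position: [0.4254, -0.3068, 0.0919]
tool_rot: [[0.998, 0.057, 0.0], [0.057, -0.998, -0.0], [0.0, 0.0, -1.0]]
ft_force: [-0.2, 0.0, 0.4]
grip_width: 0.0528
```

```bash
python3 cap.py 425 -307 48 .004;  python3 cap.py 425 -307 48 .004
```

```text
circ 425.0080871582031 -307.7795715332031 33.966854095458984 mid [ 425.44199707 -307.87281189] [31.54269287 31.41430786] zmed 49.92197245752808 1529
now [ 0.4256 -0.3073  0.0926] yaw 3.23 t 36.7
shares [-0.0024  0.0009  0.2954] [ 0.0024 -0.002  -0.001 ]
circ 424.8335876464844 -307.57080078125 33.811805725097656 mid [ 425.11743683 -307.74484787] [31.28479004 31.10220795] zmed 49.47729441411326 1500
now [ 0.4256 -0.3075  0.0929] yaw 3.22 t 36.75
shares [-0.0032 -0.0008  0.2963] [ 0.0034 -0.0026 -0.0012]
```

>>> {"api": "step_arm", "payload": {"steps": [0.62, -0.001, 0, 0.13, 0, 0, 0, 0.62, -0.001, 0, 0.23, 0, 0, 0, 0.62, -0.001, 0, 0.295, 0, 0, 0, 0.62, -0.001, 0, 0.295, 0, 0, 0, 0.3, -0.001, 0, 0.295, 0, 0, 0, 0.3, -0.001, 0, 0.295, 0, 0, 0, 0.3, -0.001, 0, 0.295, 0, 0, 0, 0.3, -0.001, 0, 0.295, 0, 0, 0]}}

```text
time_s: 37.55
position: [0.4253, -0.3081, 0.0044]
tool_rot: [[0.998, 0.056, 0.003], [0.056, -0.998, -0.003], [0.002, 0.003, -1.0]]
ft_force: [0.2, 1.3, 7.1]
grip_width: 0.033
```

```bash
python3 snap.py v23s
```

```text
[ 0.4253 -0.3081  0.0044] 0.033 [0.2 1.3 7.1] 37.55
```

>>> {"api": "step_arm", "payload": {"steps": [0.3, 0, 0, -0.1, 0, 0, 0, 0.3, 0, 0, -0.2, 0, 0, 0, 0.3, 0, 0, -0.3, 0, 0, 0, 0.3, 0, 0, -0.4, 0, 0, 0, 0.3, 0, 0, -0.4, 0, 0, 0]}}

```text
time_s: 38.15
position: [0.4258, -0.3086, 0.1271]
tool_rot: [[0.998, 0.056, 0.006], [0.056, -0.998, -0.007], [0.005, 0.007, -1.0]]
ft_force: [-0.4, 0.1, -1.6]
grip_width: 0.0328
```

```bash
python3 snap.py v24s; python3 -c "
from h import *
plan([*rk(-74.5,0),.10],3.28)"
```

```text
[ 0.4258 -0.3086  0.1271] 0.0328 [-0.4  0.1 -1.6] 38.15
now [ 0.4245 -0.3072  0.1232] yaw 3.18 t 38.25
shares [ 0.2171 -1.355   0.0757] [ 0.0017 -0.0013 -0.0021]
```

View pics/v24s.png

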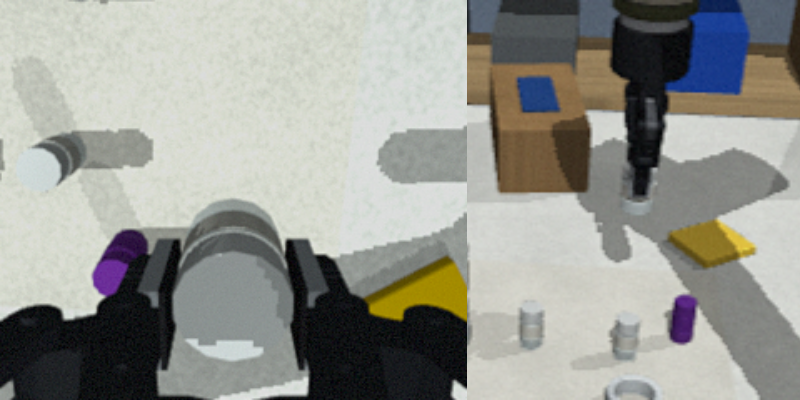

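>>> {"api": "step_arm", "payload": {"steps": [0.3, 0.108, -0.68, 0, 0, 0, 0, 0.3, 0.108, -0.68, 0, 0, 0, 0, 0.3, 0.108, -0.68, 0, 0, 0, 0, 0.3, 0.108, -0.68, 0, 0, 0, 0, 0.3, 0.108, -0.68, 0, 0, 0, 0]}}

```text
time_s: 38.75
position: [0.4443, -0.097, 0.1215]
tool_rot: [[0.998, 0.06, -0.003], [0.06, -0.998, 0.002], [-0.003, -0.003, -1.0]]
ft_force: [-0.6, -1.5, -1.0]
grip_width: 0.0329
```

>>> {"api": "step_arm", "payload": {"steps": [0.3, 0.108, -0.675, 0, 0, 0, 0, 0.3, 0.108, -0.675, 0, 0, 0, 0, 0.3, 0.108, -0.675, 0, 0, 0, 0, 0.3, 0.108, -0.675, 0, 0, 0, 0, 0.3, 0.108, -0.675, 0, 0, 0, 0, 0.3, 0.108, -0.675, 0.072, 0, 0, 0, 0.3, 0.108, -0.675, 0.072, 0, 0, 0, 0.3, 0.108, -0.675, 0.072, 0, 0, 0]}}

```text
time_s: 39.55
position: [0.4664, 0.1015, 0.1006]
tool_rot: [[0.999, 0.054, -0.002], [0.054, -0.999, -0.0], [-0.002, -0.0, -1.0]]
ft_force: [-0.2, -0.8, -1.2]
grip_width: 0.0332
```

```bash
python3 snap.py v25s; python3 -c "
from h import *
plan([*rk(-74.6,0),.0125],3.28)"
```

```text
[0.4664 0.1015 0.1006] 0.0332 [-0.2 -0.8 -1.2] 39.55
now [0.4669 0.1015 0.1013] yaw 3.11 t 39.65
shares [-0.0003 -0.0025  0.2961] [ 0.0001 -0.0005 -0.0037]
```

View pics/v25s.png

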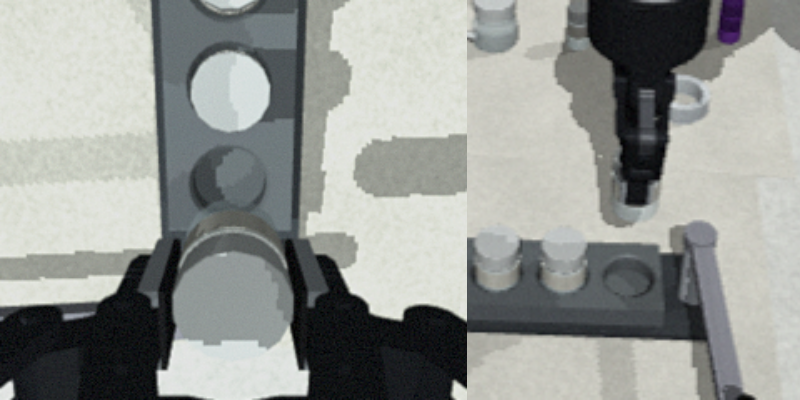

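>>> {"api": "step_arm", "payload": {"steps": [0.3, 0, -0.001, 0.13, 0, 0, 0, 0.3, 0, -0.001, 0.18, 0, 0, 0, 0.3, 0, -0.001, 0.21, 0, 0, 0, 0.3, 0, -0.001, 0.21, 0, 0, 0, 0.3, 0, -0.001, 0.24, 0, 0, 0, 0.3, 0, -0.001, 0.27, 0, 0, 0, 0.3, 0, -0.001, 0.292, 0, 0, 0, 0.3, 0, -0.001, 0.292, 0, 0, 0]}}

```text
time_s: 40.45
position: [0.4664, 0.1026, 0.0128]
tool_rot: [[0.998, 0.056, -0.001], [0.056, -0.998, 0.0], [-0.001, -0.0, -1.0]]
ft_force: [-0.1, 0.4, -0.7]
grip_width: 0.0331
```

```bash
python3 snap.py v26s; python3 -c "
from h import *
plan([*rk(-74.6,0),.0125],3.28)"
```

```text
[0.4664 0.1026 0.0128] 0.0331 [-0.1  0.4 -0.7] 40.45
now [0.4665 0.1025 0.0133] yaw 3.19 t 40.55
shares [0.0009 0.001  0.0026] [ 0.0001  0.0003 -0.002 ]
```

View pics/v26s.png

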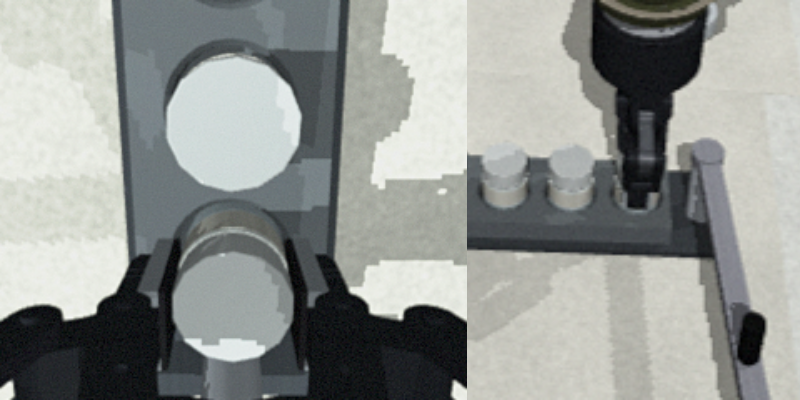

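>>> {"api": "step_arm", "payload": {"steps": [0.3, 0, 0, 0.006, 0, 0, 0, 0.6, 0, 0, 0.006, 0, 0, 0, 0.6, 0, 0, 0.006, 0, 0, 0, 0.6, 0, 0, -0.1, 0, 0, 0, 0.6, 0, 0, -0.25, 0, 0, 0, 0.6, 0, 0, -0.4, 0, 0, 0, 0.6, 0, 0, -0.6, 0, 0, 0, 0.6, 0, 0, -0.6, 0, 0, 0]}}

```text
time_s: 41.35
position: [0.4684, 0.1026, 0.1985]
tool_rot: [[0.998, 0.056, 0.01], [0.056, -0.998, -0.0], [0.01, 0.001, -1.0]]
ft_force: [-1.4, 1.4, -0.5]
grip_width: 0.0512
```

```bash
python3 snap.py v27s; for i in "466.4 102" "516 105" "566 108" "616 111"; do python3 cap.py $i 56; done; python3 -c "
from h import *
im,d=imaging.get_image('wrist')
for a in imaging.pinpoint('wrist','bar_knob')[:2]: print(round(a['score'],2),np.round(atz('wrist',a['pixel'],.088)*1000,1))
im,d=imaging.get_image('side');cv2.imwrite('pics/side27.png',im)
for a in imaging.pinpoint('side','bar_knob')[:2]: print(round(a['score'],2),np.round(atz('side',a['pixel'],.088)*1000,1))
h=rk(-125,0);print(h)
"
```

```text
[0.4684 0.1026 0.1985] 0.0512 [-1.4  1.4 -0.5] 41.35
circ 465.3844909667969 101.23016357421875 33.738990783691406 mid [465.32032166 101.07284714] [30.97348267 31.42756683] zmed 55.41771716084121 737
circ 515.2595825195312 104.43987274169922 33.6663932800293 mid [515.20132965 104.39963249] [30.99636169 31.05863754] zmed 56.14590902442723 867
circ 565.6456298828125 107.45692443847656 33.95915985107422 mid [565.50551636 107.59065048] [31.0825415  31.07834991] zmed 56.72749486681317 1013
circ 615.1965942382812 110.42276000976562 33.64149475097656 mid [614.89346375 110.4671624 ] [31.28185547 31.20346481] zmed 57.12650051867155 1198
0.22 [517.3 173.9  88. ]
[0.41650477 0.09934806]
```

View pics/v27s.png

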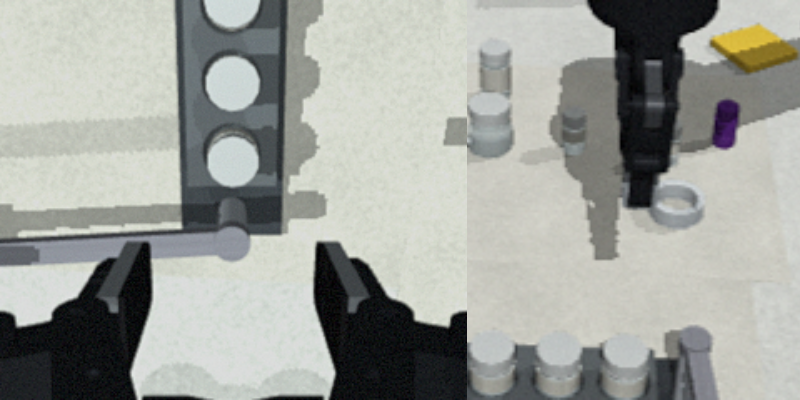

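View pics/side27.png

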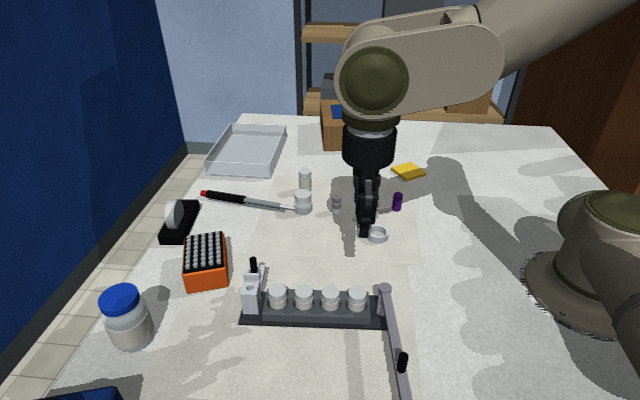

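>>> {"api": "step_arm", "payload": {"steps": [0.5, 0, 0, 0, 0, 0, -1, 0.5, 0, 0, 0, 0, 0, -1, 0.5, 0, 0, 0, 0, 0, -1, 0.5, 0, 0, 0, 0, 0, -1, 0.5, 0, 0, 0, 0, 0, -1, 0.5, 0, 0, 0, 0, 0, -1, 0.5, 0, 0, 0, 0, 0, -1]}}

```text
time_s: 42.55
position: [0.4665, 0.1025, 0.193]
tool_rot: [[0.667, 0.745, -0.001], [0.745, -0.667, 0.0], [-0.0, -0.0, -1.0]]
ft_force: [-0.0, -0.5, 0.1]
grip_width: 0.0428
```

```bash
python3 -c "
from h import *
plan([.3985,.2582,.16],93.2)"
```

```text
now [0.4665 0.1025 0.193 ] yaw 48.19 t 42.55
shares [ 0.2357 -0.5148  0.1101] [-8.0000e-04  3.0000e-04 -1.0003e+00]
```

>>> {"api": "step_arm", "payload": {"steps": [0.5, 0.236, -0.515, 0.11, 0, 0, -1, 0.5, 0.236, -0.515, 0.11, 0, 0, -1, 0.5, 0.236, -0.515, 0.11, 0, 0, -1, 0.5, 0.236, -0.515, 0.11, 0, 0, -1, 0.5, 0.236, -0.515, 0.11, 0, 0, -1, 0.5, 0.236, -0.515, 0.11, 0, 0, -1, 0.5, 0.236, -0.515, 0.11, 0, 0, -1]}}

```text
time_s: 43.25
position: [0.3985, 0.2585, 0.1601]
tool_rot: [[-0.055, 0.998, -0.0], [0.998, 0.055, -0.0], [-0.0, -0.0, -1.0]]
ft_force: [-0.6, 0.2, -0.3]
grip_width: 0.0425
```

```bash
python3 snap.py v28s; python3 -c "
from h import *
im,d=imaging.get_image('wrist');c=cal('wrist');W=cloud('wrist',d,c)
z=W[...,2];m=(z>.10)&(z<.113)&(abs(W[...,0]-.4)<.05)&(abs(W[...,1]-.26)<.05)
print(m.sum(),np.median(W[m],0) if m.any() else '')
for a in imaging.pinpoint('wrist','bar_knob')[:2]: print(round(a['score'],2),np.round(atz('wrist',a['pixel'],.088,c)*1000,1))
plan([.3985,.2582,.06],96.5)"
```

```text
[0.3985 0.2585 0.1601] 0.0425 [-0.6  0.2 -0.3] 43.25
257 [0.39844048 0.26002571 0.10614434]
0.78 [397.2 259.2  88. ]
now [0.3987 0.2582 0.1603] yaw 93.08 t 43.45
shares [ 1.000e-04 -6.000e-04  3.342e-01] [-0.0001  0.     -0.0759]
```

View pics/v28s.png

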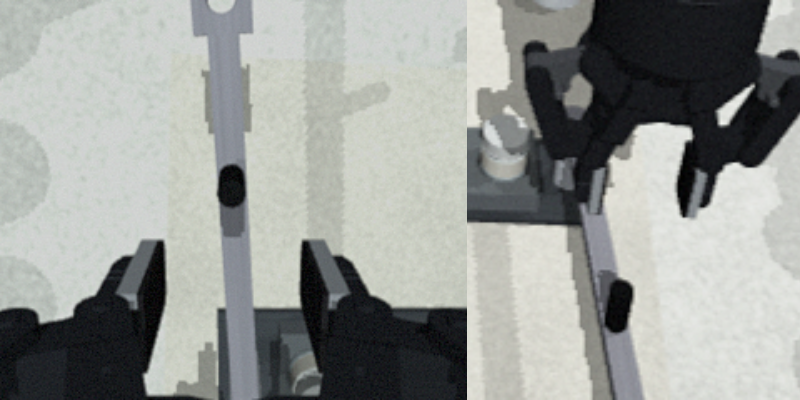

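>>> {"api": "step_arm", "payload": {"steps": [0.45, 0, 0, 0.15, 0, 0, -0.076, 0.45, 0, 0, 0.28, 0, 0, -0.076, 0.45, 0, 0, 0.332, 0, 0, -0.076, 0.45, 0, 0, 0.332, 0, 0, -0.076, 0.2, 0, 0, 0.332, 0, 0, -0.076, 0.2, 0, 0, 0.332, 0, 0, -0.076, 0.2, 0, 0, 0.332, 0, 0, -0.076, 0.2, 0, 0, 0.332, 0, 0, -0.076]}}

```text
time_s: 44.25
position: [0.3989, 0.2585, 0.0615]
tool_rot: [[-0.115, 0.993, 0.001], [0.993, 0.115, 0.001], [0.0, 0.001, -1.0]]
ft_force: [0.0, 0.2, -0.2]
grip_width: 0.0168
```

```bash
python3 snap.py v29s; python3 -c "
from h import *
s=env.observe();v=(s['position'][:2]-rk(-125,0))*1000;print(v,np.hypot(*v),np.degrees(np.arctan2(v[1],v[0]))-3.28)
plan([.3985,.2582,.06],96.5)"
```

```text
[0.3989 0.2585 0.0615] 0.0168 [ 0.   0.2 -0.2] 44.25
[-17.71384511 159.04804496] 160.03143727075604 93.07508006816597
now [0.3988 0.2584 0.0612] yaw 96.6 t 44.35
shares [-0.0005 -0.001   0.0039] [ 0.0011 -0.0003  0.0022]
```

View pics/v29s.png

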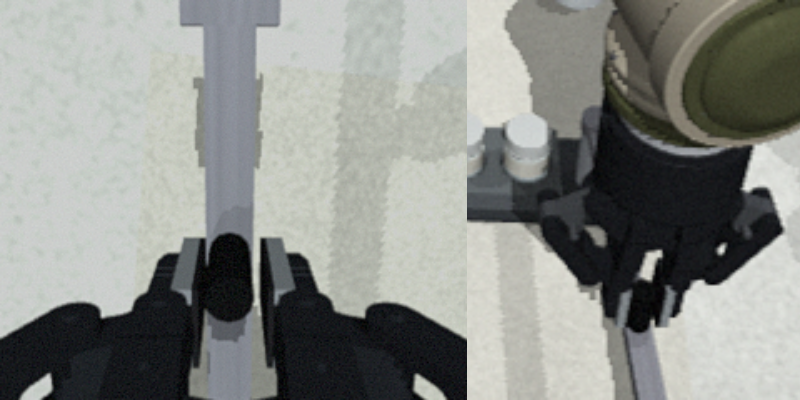

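>>> {"api": "step_arm", "payload": {"steps": [0.2, -0.003, 0.06, 0, 0, 0, 0.143, 0.2, -0.013, 0.119, 0, 0, 0, 0.286, 0.2, -0.03, 0.176, 0, 0, 0, 0.429, 0.2, -0.053, 0.231, 0, 0, 0, 0.571, 0.2, -0.082, 0.284, 0, 0, 0, 0.714, 0.2, -0.116, 0.333, 0, 0, 0, 0.857, 0.2, -0.156, 0.377, 0, 0, 0, 1, 0.2, -0.156, 0.377, 0, 0, 0, 1]}}

```text
time_s: 45.15
position: [0.5179, 0.2239, 0.0607]
tool_rot: [[0.623, 0.782, 0.001], [0.782, -0.623, -0.0], [0.001, 0.001, -1.0]]
ft_force: [0.5, 0.2, 0.2]
grip_width: 0.0172
```

```bash
python3 snap.py v30s; python3 -c "
from h import *
s=env.observe();v=(s['position'][:2]-rk(-125,0))*1000;print(v,np.hypot(*v),np.degrees(np.arctan2(v[1],v[0]))-3.28)
"
```

```text
[0.5179 0.2239 0.0607] 0.0172 [0.5 0.2 0.2] 45.15
[ 99.56862795 125.57279681] 160.25741471636996 48.30855271650802
```

View pics/v30s.png

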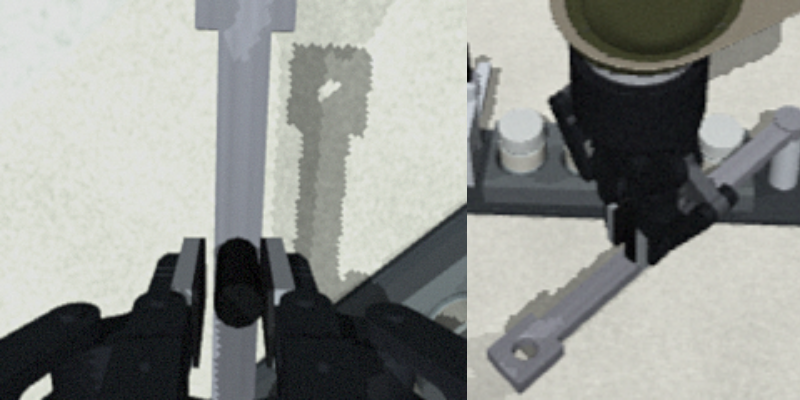

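>>> {"api": "step_arm", "payload": {"steps": [0.2, -0.003, 0.06, 0, 0, 0, 0.143, 0.2, -0.013, 0.119, 0, 0, 0, 0.286, 0.2, -0.03, 0.176, 0, 0, 0, 0.429, 0.2, -0.053, 0.231, 0, 0, 0, 0.571, 0.2, -0.082, 0.284, 0, 0, 0, 0.714, 0.2, -0.116, 0.333, 0, 0, 0, 0.857, 0.2, -0.156, 0.377, 0, 0, 0, 1, 0.2, -0.156, 0.377, 0, 0, 0, 1]}}

```text
time_s: 46.05
position: [0.5756, 0.1171, 0.0608]
tool_rot: [[0.993, 0.115, -0.0], [0.115, -0.993, -0.0], [-0.0, 0.0, -1.0]]
ft_force: [0.7, -0.4, 0.2]
grip_width: 0.0171
```

```bash
python3 snap.py v31s; python3 -c "
from h import *
s=env.observe();v=(s['position'][:2]-rk(-125,0))*1000;print(v,np.hypot(*v),np.degrees(np.arctan2(v[1],v[0]))-3.28)
plan([*rk(35,-2),.06],3.28)"
```

```text
[0.5756 0.1171 0.0608] 0.0171 [ 0.7 -0.4  0.2] 46.05
[158.87936176  19.29368822] 160.04654947805804 3.6438733483587806
now [0.5754 0.1186 0.0608] yaw 6.85 t 46.15
shares [-0.0016  0.0406  0.0027] [-0.0003  0.0003  0.0793]
```

View pics/v31s.png

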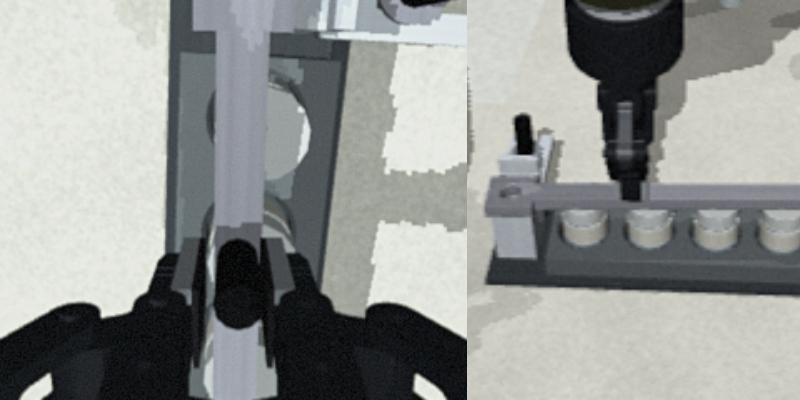

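>>> {"api": "step_arm", "payload": {"steps": [0.2, 0, 0.02, 0, 0, 0, 0.04, 0.2, 0, 0.034, 0, 0, 0, 0.079, 0.2, 0, 0.04, 0, 0, 0, 0.079, 0.2, 0, 0.04, 0, 0, 0, 0.079]}}

```text
time_s: 46.55
position: [0.5767, 0.1079, 0.0607]
tool_rot: [[0.999, 0.054, -0.001], [0.054, -0.999, 0.003], [-0.001, -0.003, -1.0]]
ft_force: [-1.6, 9.2, 0.3]
grip_width: 0.0172
```

```bash
python3 snap.py v32s; python3 -c "
from h import *
plan([*rk(35,-2),.06],3.28)"
```

```text
[0.5767 0.1079 0.0607] 0.0172 [-1.6  9.2  0.3] 46.55
now [0.5768 0.1079 0.0607] yaw 3.08 t 46.65
shares [-0.0016  0.0045  0.0024] [-0.0038  0.0006 -0.0045]
```

View pics/v32s.png

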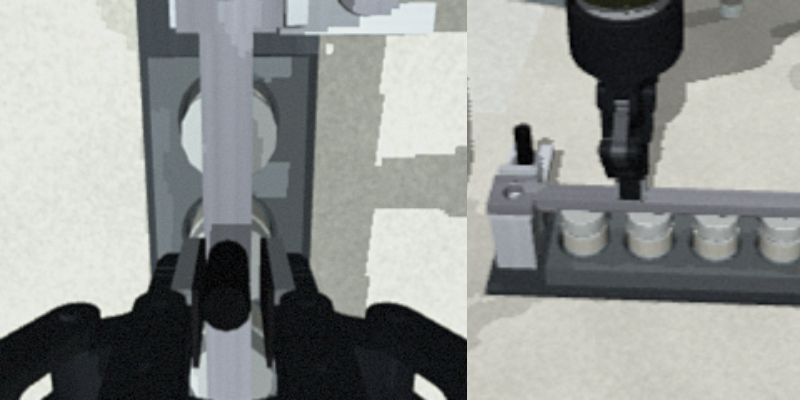

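>>> {"api": "step_arm", "payload": {"steps": [0.2, 0, -0.006, 0, 0, 0, 0, 0.2, 0, -0.006, 0, 0, 0, 0, 0.45, 0, -0.006, 0, 0, 0, 0, 0.45, 0, -0.006, 0, 0, 0, 0, 0.45, 0, -0.006, 0, 0, 0, 0, 0.45, 0, -0.006, -0.15, 0, 0, 0, 0.45, 0, -0.006, -0.3, 0, 0, 0, 0.45, 0, -0.006, -0.45, 0, 0, 0, 0.45, 0, -0.006, -0.6, 0, 0, 0, 0.45, 0, -0.006, -0.6, 0, 0, 0]}}

```text
time_s: 47.65
position: [0.5792, 0.1077, 0.2473]
tool_rot: [[0.999, 0.053, 0.012], [0.053, -0.999, -0.0], [0.012, 0.001, -1.0]]
ft_force: [-0.6, -0.1, -0.6]
grip_width: 0.0386
```

>>> {"api": "step_arm", "payload": {"steps": [0.45, -0.35, 0, 0, 0, 0, 0, 0.45, -0.35, 0, 0, 0, 0, 0, 0.45, -0.35, 0, 0, 0, 0, 0, 0.45, -0.35, 0, 0, 0, 0, 0, 0.45, -0.35, 0, 0, 0, 0, 0]}}

```text
time_s: 48.15
position: [0.4733, 0.1021, 0.2407]
tool_rot: [[0.999, 0.053, 0.001], [0.053, -0.999, -0.0], [0.001, 0.0, -1.0]]
ft_force: [0.0, 0.1, 0.4]
grip_width: 0.0384
```

```bash
python3 - <<'E'
from h import *
im,d=imaging.get_image("wrist");c=cal("wrist");W=cloud("wrist",d,c);cv2.imwrite("pics/f_w.png",im)
a=np.radians(RY); D=(W[...,:2]-RC)*1000; rx=D@[np.cos(a),np.sin(a)]; ry=D@[-np.sin(a),np.cos(a)]; z=W[...,2]
m=(z>.067)&(z<.078)&(rx>-60)&(rx<100)&(abs(ry)<30)&(abs(rx-35)>12)
p=np.polyfit(rx[m],ry[m],1); print("bar slope rad",p[0],"offset at hinge",np.polyval(p,-125),m.sum())
m=(z>.067)&(z<.078)&(rx>112)&(rx<142)&(ry>-17)&(ry<25); print("eye ry",np.percentile(ry[m],[2,98]))
for t,zz in (("pin_collar",.05),("notch",.05),("bar_knob",.088)):
    for q in imaging.pinpoint("wrist",t)[:2]:
        w=atz("wrist",q["pixel"],zz,c); dd=(w[:2]-RC)*1000; print(t,round(q["score"],2),dd@[np.cos(a),np.sin(a)],dd@[-np.sin(a),np.cos(a)])
im,d=imaging.get_image("side");cv2.imwrite("pics/f_s.png",im)
print(env.observe()["time_s"])
E
```

```text
bar slope rad 0.0016057493896968304 offset at hinge -0.27765631248794087 2015
eye ry [-14.45940935  14.13994464]
bar_knob 0.89 40.32364548387917 0.14648353925775087
48.4
```

View pics/f_w.png

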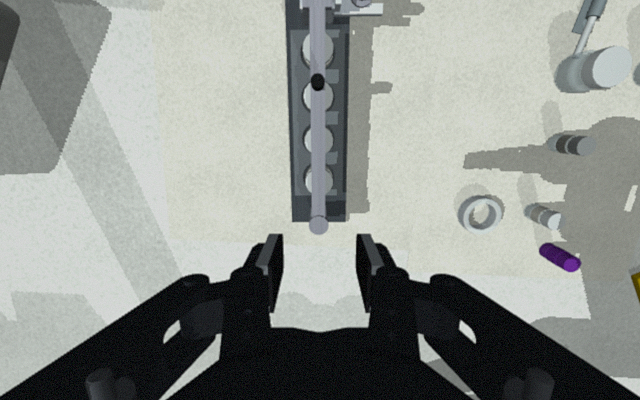

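View pics/f_s.png

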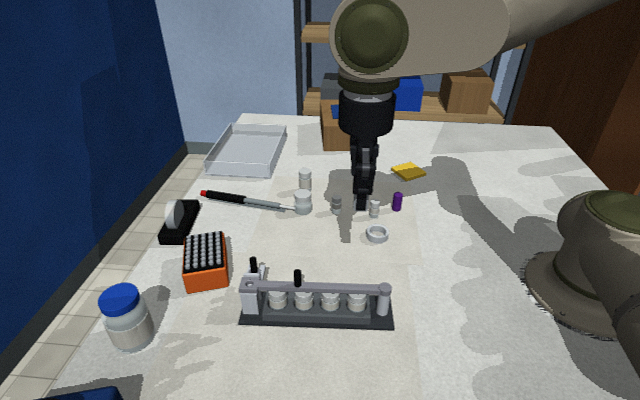

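```bash
python3 - <<'E'
from h import *
im,d=imaging.get_image("side")
for q in imaging.pinpoint("side","pin_collar")[:2]: print(q["score"],atz("side",q["pixel"],.05))
print(rk(125,-46),env.observe()["qvel"].round(3),env.observe()["ft_force"])
from rig import close_job
print(close_job())
E
```

```text
0.49 [0.66543599 0.07319271 0.05      ]
[0.66872715 0.0677273 ] [-0.051 -0.411  0.265 -0.094  0.116 -0.085] [ 0.90648407  0.1102443  -0.5479876 ]
the job is handed in; nothing more can be done
None
```

I finished every step of the task and handed the job in at about 48 s. `close_job()` gives no verdict, so the results below come from my own checks.

**What I did**
- I drew the pin straight up out of the catch and lowered it into the side notch.
- I swung the bar open to about 1.6 rad.
- I stood all four 34 x 48 mm vials in the wells, one in each. The two slim look-alikes, the tall one and the purple one were not touched.
- I swung the bar shut until the stop pushed back with about 9 N, then let go and moved the arm clear.

**Last checks**
- **Bar:** depth data puts it at about 0.002 rad, with its eye centred over the catch post.
- **Vials:** before closing, their tops were 55 to 57 mm up, against 56 mm for a seated vial. Their centres were within about 1.5 mm of the wells.
- **Pin:** it looks upright in the notch. Right after parking, the wrist camera put the collar within about 1 mm of the seat. The final side-camera estimate was about 6 mm from the seat, but that detection was weak (score 0.49). Both are inside the 12 mm limit.
- **Bench:** the look-alikes and bystanders looked in place in the final pictures. I saw no vial knocked aside during the run.

**What disagreed with the description:** the fingertips are about 35 to 40 mm farther back along the tool than stated. Both the wrist and side depth images showed this, so I set all grasp heights from what I measured.

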